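# Find the proud button on the press bed and flag its colour

## Task

One of the four steel buttons on the press bed stands a little proud. Take the probe from its black holder, touch its tip gently to the tops of the red, yellow, green and blue buttons, in that order, to find the highest, and lower the probe back into its holder until its collar rests on top before letting go. Then turn the marker wheel until only the colour of the highest button shows in the window, let go, and leave the jar, spool and tray alone.

Things in the scene. Friction and masses are not known exactly. Their poses are not given: they have to be found in the camera images.
- red_spot (a point): Middle of the red collar (flat disc, 50 mm across) on the steel bed plate, 22 mm above the table, on the axis of the flat-topped steel button (28 mm across) that stands up through the collar. Three of the four button tops lie 0 to 1 mm above this height, the proud one 3 to 3.5 mm; which one is not told. The collars' places on the plate vary.
- yellow_spot (a point): Middle of the yellow collar (flat disc, 50 mm across) on the steel bed plate, 22 mm above the table, on the axis of the flat-topped steel button (28 mm across) that stands up through the collar. Three of the four button tops lie 0 to 1 mm above this height, the proud one 3 to 3.5 mm; which one is not told. The collars' places on the plate vary.
- green_spot (a point): Middle of the green collar (flat disc, 50 mm across) on the steel bed plate, 22 mm above the table, on the axis of the flat-topped steel button (28 mm across) that stands up through the collar. Three of the four button tops lie 0 to 1 mm above this height, the proud one 3 to 3.5 mm; which one is not told. The collars' places on the plate vary.
- blue_spot (a point): Middle of the blue collar (flat disc, 50 mm across) on the steel bed plate, 22 mm above the table, on the axis of the flat-topped steel button (28 mm across) that stands up through the collar. Three of the four button tops lie 0 to 1 mm above this height, the proud one 3 to 3.5 mm; which one is not told. The collars' places on the plate vary.
- probe_mid (a point): Middle of the probe's orange round handle (18 mm across, 52 mm long, upright): the place to grip it. z points up along the probe. The probe has an aluminium collar, 44 mm across and 6 mm thick, whose underside lies 32 mm below this point, then a 12 mm shaft 44 mm long, then a thin sprung steel tip; about 90 g in all. In its holder the probe hangs upright by the collar, with this point 102 mm above the table.
- probe_tip (a point): Round end of the probe's steel tip (6 mm across), 92 mm straight below probe_mid when the spring is out. The tip starts to give at 2 N, then takes 0.5 N per mm, and has 12 mm of travel (8 N).
- holder_top (a point): Centre of the hole's mouth on top of the probe's black holder: a fixed block, 60 mm square and 70 mm high, with a vertical through hole 21 mm wide.
- wheel_grip (a point): Middle of the black bar handle of the marker wheel, on the wheel's axis, 47 mm above the table. The bar is 40 mm long (along this point's x), 14 mm thick (along y), and stands from the grey cover, 23 mm above the table, up to 65 mm. It turns with the wheel about z (up).
- wheel (a joint): Angle of the marker wheel (rad), positive anticlockwise seen from above, stops at -1.6 and 1.6; stays where left, turns with about 0.04 N m. The wheel lies below a fixed grey cover (160 mm square) with one window. The middle of each coloured sector stands in the window at: red -1.25, yellow -0.7, green 0.7, blue 1.25; near 0 the window shows white. Each sector is 0.55 wide, the window about 0.27 wide.
- window (a point): Centre of the window in the grey cover, a black-framed opening 30 by 14 mm, 53 mm from the wheel's axis, 23 mm above the table. At joint value 0 the bar handle points to it.
- jar: Bystander: glass jar with a metal lid, 64 mm across, 80 mm high; origin at the centre of its underside.
- spool: Bystander: empty dark wooden spool, upright, 44 mm across, 60 mm high; origin at the centre of its underside.
- tray: Bystander: open blue tray, 100 by 160 mm, 45 mm high; origin at the centre of its underside.

How it is judged:
On the way, in this order (a step that is already met when the one before it is completed fails the run):
1. the probe's tip touches the red button's top (horizontal distance between probe_tip and red_spot below 0.016 m and (contact force between probe and btn_a_c0 above 0.5 N or contact force between probe and btn_b_c0 above 0.5 N or contact force between probe and btn_c_c0 above 0.5 N or contact force between probe and btn_d_c0 above 0.5 N)).
2. the probe's tip touches the yellow button's top (horizontal distance between probe_tip and yellow_spot below 0.016 m and (contact force between probe and btn_a_c0 above 0.5 N or contact force between probe and btn_b_c0 above 0.5 N or contact force between probe and btn_c_c0 above 0.5 N or contact force between probe and btn_d_c0 above 0.5 N)).
3. the probe's tip touches the green button's top (horizontal distance between probe_tip and green_spot below 0.016 m and (contact force between probe and btn_a_c0 above 0.5 N or contact force between probe and btn_b_c0 above 0.5 N or contact force between probe and btn_c_c0 above 0.5 N or contact force between probe and btn_d_c0 above 0.5 N)).
4. the probe's tip touches the blue button's top (horizontal distance between probe_tip and blue_spot below 0.016 m and (contact force between probe and btn_a_c0 above 0.5 N or contact force between probe and btn_b_c0 above 0.5 N or contact force between probe and btn_c_c0 above 0.5 N or contact force between probe and btn_d_c0 above 0.5 N)).
5. the probe, still held, is lowered to within 6 mm of resting in its holder (horizontal distance between probe_mid and holder_top below 0.012 m and angle between probe_mid's own z axis and vertical below 0.12 rad and z of probe_mid in the frame of holder_top between 0.025 and 0.038 m and contact force between the fingers and probe above 0.5 N).
6. the colour of the highest button fills the window, with the probe in its holder (((horizontal distance between btn_a_c0 and red_spot below 0.02 m and value of joint wheel between -1.4 and -1.1 rad) or (horizontal distance between btn_a_c0 and yellow_spot below 0.02 m and value of joint wheel between -0.85 and -0.55 rad) or (horizontal distance between btn_a_c0 and green_spot below 0.02 m and value of joint wheel between 0.55 and 0.85 rad) or (horizontal distance between btn_a_c0 and blue_spot below 0.02 m and value of joint wheel between 1.1 and 1.4 rad)) and horizontal distance between probe_mid and holder_top below 0.012 m and angle between probe_mid's own z axis and vertical below 0.12 rad and z of probe_mid in the frame of holder_top between 0.025 and 0.036 m), for 0.2 s.
At the end, for the whole second after the job is handed in: The wheel is at rest within 0.15 rad of the middle of the sector whose colour is that of the highest button's collar, and the probe is at rest in its holder: upright within 0.12 rad, within 12 mm of the hole's axis, its collar within 4 mm of the holder's top (all of step 6 and linear speed of probe below 0.02 m/s and velocity of joint wheel between -0.05 and 0.05 rad/s); the robot touches nothing.
It fails at once if a button is pressed with the probe harder than 18 N (contact force between probe and btn_a_c0 above 18 N or contact force between probe and btn_b_c0 above 18 N or contact force between probe and btn_c_c0 above 18 N or contact force between probe and btn_d_c0 above 18 N).
It fails at once if the jar, spool or tray is moved more than 20 mm (distance of any of jar, spool, tray from where it was at the start of the episode above 0.02 m).
It also fails if it takes over 64 s, if anything falls off the work surface, if the arm or the gripper's body presses on something with over 40 N, if the wrist force passes 120 N, or if a joint passes its speed limit or range.

## Robot

A 6-joint arm with a two-finger parallel gripper is mounted at the origin on the work surface. World frame = base frame: x ahead of the robot, y to its left, z up, the work surface at z = 0. Lengths are in m, angles in rad, forces in N, time in s.
With the tool pointing down it reaches from about 0.375 to 0.75 m from the base axis. Payload 9 kg.
Tool frame: the origin (TCP) lies at the very end of the fingers, on their centre line; the grasp point (between the pads) lies 19 mm behind it (r.hold_point_z is the distance from the TCP to the grasp point, in m); z points along the fingers, y is the direction in which the jaws open and shut (so a half turn about z gives the same grasp; the last joint's range is limited). The gripper opens to 85 mm and grips with 20 to 120 N. Pads are 22 mm wide; open, the fingers measure 114 mm over their backs; the gripper's body (76 mm by 85 mm) begins 54 mm behind the grasp point. The pads swing forward as they close: fully open they stand 13 mm farther back than shut.
Start: joints at [-0.218, 0.104, 0.097, 1.564, 0, 1.353], TCP at [0.6, 0, 0.202] pointing down, gripper open.
Joint ranges: [-2.99, 2.99], [-0.84, 1.86], [-1.1, 1.16], [-1.84, 2.11], [-1.51, 1.56], [-3.14, 3.14]. Speed limits (rad/s): [2.22, 2.22, 2.57, 3.14, 3.14, 3.14].

## Interface

Orientations are given as a 3x3 rotation matrix whose columns are the frame's x, y, z axes.
In Python, from bench import r gives the robot as it stands.
- The arm moves only by the shell command python3 -m creep 'ROWS'. ROWS is JSON, a list that holds one entry, the list of rows, each a list of 5 numbers: the shift along the tool's x, y, z in units of 25 mm (1.0 is 25 mm), then the turn about the tool's z in units of 5 degrees (1.0 is 5 degrees), then the finger opening in mm, from 0 to 85.4. A call has exactly 5 rows; each row shifts and turns the pose as measured when the row begins, along the tool's axes as they then stand; what a row does not reach is not made up. A row lasts 1/12 s, in which the tool goes at most 41.7 mm and 7.16 degrees, less where a joint would pass 70% of its speed; a pose out of reach is approached as far as the arm can. A call is refused whole if a number of a shift passes 1 or a number of a turn 1, either way. A call with a gripper value outside its range is refused whole. The fingers move at their own pace and stop on an object; the grip force is fixed at half the most. Time passes only in rows, so rows that do not move let the fingers close, or fill a call up. It gives the time, the measured TCP pose, the force and the opening at its end, in the units of the state.
- r.get_state(): the state, without advancing time (a new reading comes with each control period).
- r.read_camera(name): name is "scene" or "side" or "wrist"; returns the picture (384x512x3 uint8, blue, green, red); there is no depth.
- r.get_calibration(name): a dict with "fx", "fy", "cx", "cy" (pixels), "origin" and "attitude" of the camera in the world; the wrist camera has in their place "mount" (4x4, takes a point from camera to tool coordinates, whose origin is the TCP and whose axes are the flange's). Camera axes: x right, y down, z forward; pixel columns grow to the right and rows downward; lengths in m; the calibration is good to about 2 mm. The wrist camera is an equidistant fisheye: a pixel r from the principal point sees the ray r / f radians off the axis. A picture is of the moment at which its call begins: read the wrist's pose just before it. get_calibration takes no time and is no camera call.
- r.finish_job(): hands the job in, once; it reports no verdict.
The state is a dict: "time": time; "qpos": joint angles; "qd": joint speeds; "joint_torque": joint torques, N m; "ee_pos": TCP position; "ee_rot": TCP orientation; "force": force on the tool from outside, world axes, zero at the start; "wrist_torque": the same for the moment, N m; "width": finger opening in m.
Only numpy, scipy, OpenCV 4.12 (cv2) and the standard library are available. Lean on these libraries where they do the work, as an engineer would, in place of code of your own. Each camera call takes 0.05 s, during which the arm holds its last target.

## Working session

There is one attempt and no reset: what is moved stays moved. The work goes in short steps, Python scripts to look and compute and a shell command to move; the robot and the scene stay as the last step left them, time stands still between calls to the robot, and variables do not carry over. Pictures are saved under pics/ and viewed, and the job is handed in when it is done.

```bash
ls; mkdir -p pics
python3 - <<'E'
from bench import r
import cv2
s=r.get_state();print({k:(v if not hasattr(v,'tolist') else v.tolist()) for k,v in s.items()})
for n in("scene","side","wrist"):
    cv2.imwrite(f"pics/{n}0.png",r.read_camera(n));print(n,r.get_calibration(n))
print(r.hold_point_z)
E
```

```text
pics
{'time': 0.0, 'qpos': [-0.21771036856271542, 0.1047041419499595, 0.09648236599938788, 1.563892891224959, 2.1280537887358595e-06, 1.3530981424853967], 'qd': [0.00034080008455712556, 0.00035951977260920007, -0.0002482568545271875, 0.0015321087371408658, -0.0008093031925037926, -0.0011148191962711176], 'joint_torque': [0.0007034312511677854, -55.69340944290161, 50.36443591117859, 0.017005896661430597, -0.00022269116470852168, -8.286431807391637e-07], 'ee_pos': [0.5996377941540134, 8.41643057756706e-05, 0.20132671930784046], 'ee_rot': [[1.2370188076357272e-05, 0.9999991720470475, -0.0012867603499499257], [0.9999999587916444, -1.2001113264348806e-05, 0.0002868321507539159], [0.00028681647071369004, -0.0012867638450923084, -0.9999991309871821]], 'force': [0.6542581455140223, 0.19867580135327817, 0.3500779600114377], 'wrist_torque': [0.03417341864895241, 0.0034788389957155553, -0.010103578784213267], 'width': 0.08557091104955815}
scene {'fx': 383.05570641174853, 'fy': 383.05570641174853, 'cx': 253.71170093967228, 'cy': 198.97304808422996, 'origin': array([ 0.99435549, -0.66638234,  0.6
[... 296 characters left out ...]
 0.41788993, -0.43477322,  0.63073128]), 'attitude': array([[ 8.93092578e-01, -3.38387508e-01,  2.96444837e-01],
       [-4.49872597e-01, -6.70975812e-01,  5.89411661e-01],
       [-5.42228167e-04, -6.59761588e-01, -7.51474785e-01]])}
wrist {'fx': 297.3186396354542, 'fy': 297.3186396354542, 'cx': 255.96134660503648, 'cy': 195.0685500103493, 'mount': array([[-6.75454491e-04, -9.50839636e-01, -3.09682951e-01,
         7.89924526e-02],
       [ 9.99999377e-01, -3.67132133e-04, -1.05388523e-03,
         4.03771304e-04],
       [ 8.88381282e-04, -3.09683470e-01,  9.50839292e-01,
        -1.71660248e-01],
       [ 0.00000000e+00,  0.00000000e+00,  0.00000000e+00,
         1.00000000e+00]])}
0.0187
```

View pics/scene0.png

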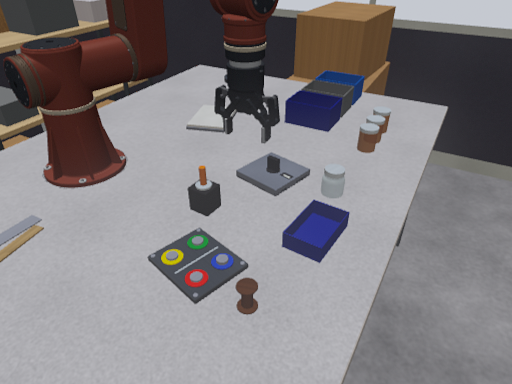

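View pics/side0.png

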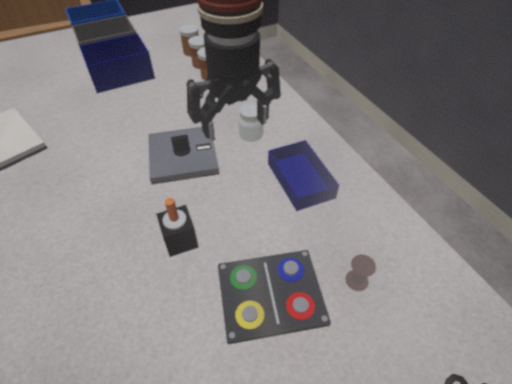

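View pics/wrist0.png

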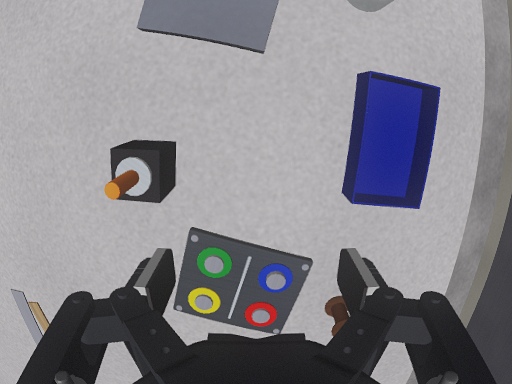

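The scene view shows the holder at (205,195), the plate at (198,262), the cover at (273,173), the jar at (333,182), the tray at (317,230) and the spool at (247,297). The wrist view shows the four collars: green (214,263), yellow (204,300), blue (275,278), red (261,315), with the probe handle end at (112,190). I'll fit the ellipses and zoom in.

```bash
cat > h.py <<'E'
from bench import r
import numpy as np, cv2
def ray(n,uv,st=None):
    c=r.get_calibration(n);x=(uv[0]-c['cx'])/c['fx'];y=(uv[1]-c['cy'])/c['fy']
    if n!='wrist':
        d=c['attitude']@np.array([x,y,1]);return c['origin'],d/np.linalg.norm(d)
    t=np.hypot(x,y);s=np.sin(t)/t if t>1e-9 else 1
    d=np.array([x*s,y*s,np.cos(t)]);M=c['mount'];R=st['ee_rot']
    return st['ee_pos']+R@M[:3,3],R@M[:3,:3]@d
def atz(n,uv,z,st=None):
    o,d=ray(n,uv,st);return o+d*(z-o[2])/d[2]
def proj(n,p,st=None):
    c=r.get_calibration(n)
    if n!='wrist':
        q=c['attitude'].T@(np.array(p)-c['origin']);return c['fx']*q[0]/q[2]+c['cx'],c['fy']*q[1]/q[2]+c['cy']
    M=c['mount'];q=np.array(st['ee_rot']).T@(np.array(p)-st['ee_pos']);q=M[:3,:3].T@(q-M[:3,3])
    t=np.arctan2(np.hypot(q[0],q[1]),q[2]);k=t/np.hypot(q[0],q[1]);return c['fx']*k*q[0]+c['cx'],c['fy']*k*q[1]+c['cy']
def crop(src,dst,x,y,w,h,k):
    im=cv2.imread(src)[y:y+h,x:x+w];cv2.imwrite(dst,cv2.resize(im,None,fx=k,fy=k,interpolation=cv2.INTER_CUBIC))
HUE={'red':(0,6),'yellow':(25,35),'green':(50,80),'blue':(112,125)}
E
python3 - <<'E'
from h import *
st=r.get_state()
for n,roi in(("scene",(140,220,120,80)),("side",(210,245,125,100)),("wrist",(170,225,150,110))):
    im=cv2.imread(f"pics/{n}0.png");x,y,w,h=roi
    hsv=cv2.cvtColor(im[y:y+h,x:x+w],cv2.COLOR_BGR2HSV)
    for k,(a,b) in HUE.items():
        m=((hsv[...,0]>=a)&(hsv[...,0]<=b)&(hsv[...,1]>120)).astype('uint8')
        cs,_=cv2.findContours(m,cv2.RETR_EXTERNAL,cv2.CHAIN_APPROX_NONE)
        c=max(cs,key=cv2.contourArea);e=cv2.fitEllipse(c)
        uv=(e[0][0]+x,e[0][1]+y);print(n,k,np.round(uv,1),np.round(e[1],1),np.round(atz(n,uv,.022,st),4))
crop("pics/scene0.png","pics/sc1.png",170,130,180,130,4)
crop("pics/side0.png","pics/si1.png",130,110,180,140,4)
crop("pics/wrist0.png","pics/wr1.png",90,0,200,220,3)
E
```

```text
scene red [195.8 277.8] [15.9 22.3] [ 0.6107 -0.2368  0.022 ]
scene yellow [171.8 256.4] [14.7 22.3] [ 0.5252 -0.2105  0.022 ]
scene green [197.2 241.6] [13.4 20.4] [ 0.5454 -0.1424  0.022 ]
scene blue [221.9 260.6] [15.2 20.5] [ 0.6307 -0.1672  0.022 ]
side red [299.8 305.6] [25.6 27.5] [ 0.604  -0.2331  0.022 ]
side yellow [249.1 314.6] [27.  27.2] [ 0.5184 -0.2079  0.022 ]Traceback (most recent call last):
  File "<stdin>", line 9, in <module>
cv2.error: OpenCV(4.12.0) /io/opencv/modules/imgproc/src/shapedescr.cpp:361: error: (-201:Incorrect size of input array) There should be at least 5 points to fit the ellipse in function 'fitEllipseNoDirect'
```

```bash
sed -i "s/'green':(50,80)/'green':(50,90)/; s/'blue':(112,125)/'blue':(108,130)/" h.py
python3 - <<'E'
from h import *
st=r.get_state()
crop("pics/scene0.png","pics/sc1.png",170,130,180,130,4)
crop("pics/side0.png","pics/si1.png",130,110,180,140,4)
crop("pics/wrist0.png","pics/wr1.png",90,0,200,220,2.7)
for n,roi in(("side",(210,245,125,100)),("wrist",(170,225,150,110))):
    im=cv2.imread(f"pics/{n}0.png");x,y,w,h=roi
    hsv=cv2.cvtColor(im[y:y+h,x:x+w],cv2.COLOR_BGR2HSV)
    for k,(a,b) in HUE.items():
        m=((hsv[...,0]>=a)&(hsv[...,0]<=b)&(hsv[...,1]>120)).astype('uint8')
        cs,_=cv2.findContours(m,cv2.RETR_EXTERNAL,cv2.CHAIN_APPROX_NONE)
        c=max(cs,key=len)
        if len(c)<5:print(k,hsv[::10,::10,0]);continue
        e=cv2.fitEllipse(c)
        uv=(e[0][0]+x,e[0][1]+y);print(n,k,np.round(uv,1),np.round(e[1],1),np.round(atz(n,uv,.022,st),4))
E
```

```text
side red [299.8 305.6] [25.6 27.5] [ 0.604  -0.2331  0.022 ]
side yellow [249.1 314.6] [27.  27.2] [ 0.5184 -0.2079  0.022 ]
green [[  0 174 174   0   0 174   0 174   0 174 175   6   0]
 [  0   0 174 174   0   0 174 128 110 135 174 174   6]
 [  0 120 120  61  60 140 120 117 124 117 132 175 175]
 [  0 120  64 126  66 135 126 118 122 117 114   0   0]
 [  0 170 120  63  62 165 108 113 128 128 128   0   0]
 [174   0 120 135   0   0 105 150 178   0 177 120   0]
 [  0   0 110  27  26  25   0 143   0 129   0 135 173]
 [  6   6 120  27 128  26   8 165 179   0   0 140   6]
 [  0 174 102  26  27  21  15 165 130 110 143   0   6]
 [  0   6 126 105 135   0   0   6   5   0   6   0 174]]
side blue [290.4 269.3] [22.8 25.6] [ 0.6248 -0.1652  0.022 ]
wrist red [260.1 313.8] [22.5 30.7] [ 0.6058 -0.2254  0.022 ]
wrist yellow [203.7 300.2] [24.2 32. ] [ 0.5214 -0.2004  0.022 ]
wrist green [214.  262.2] [29.4 34.4] [ 0.5418 -0.1324  0.022 ]
wrist blue [275.  277.7] [28.1 34.1] [ 0.6263 -0.1577  0.022 ]
```

View pics/sc1.png

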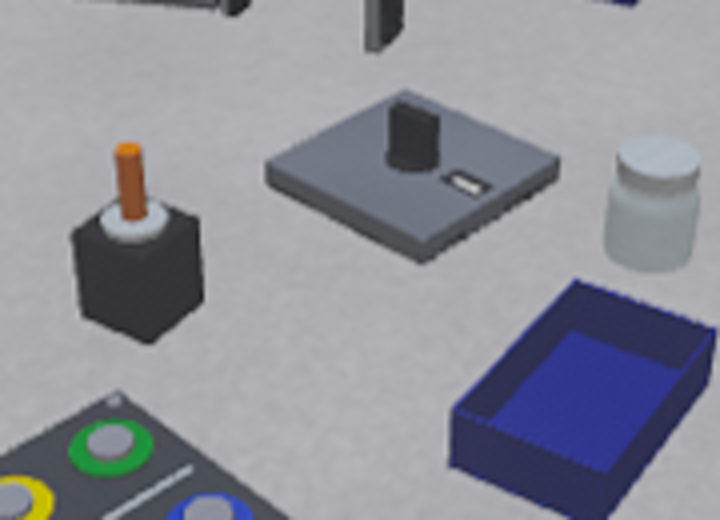

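View pics/si1.png

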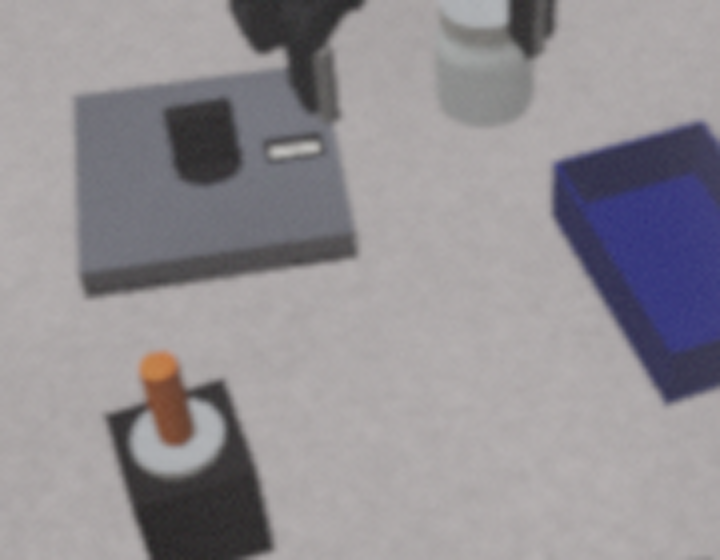

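View pics/wr1.png

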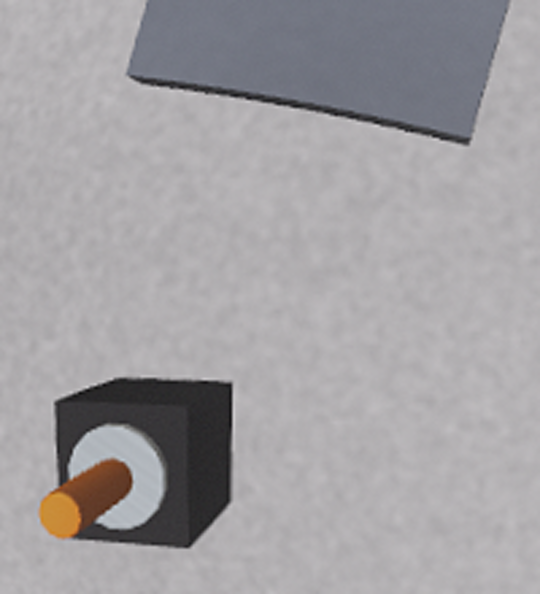

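Run:
```python
from h import *
st=r.get_state()
P=lambda l,n,u,z:print(l,n,np.round(atz(n,u,z,st),4))
for n,t,c in(("scene",(202.3,167.5),(203.5,184.7)),("side",(170,201.5),(174.5,219.5)),("wrist",(112.2,191.1),(133.3,176.7))):
    P('top',n,t,.128);P('collar',n,c,.076)
S=lambda x,y:(170+x/4,130+y/4)
D=lambda x,y:(130+x/4,110+y/4)
for q in((266,163),(405,92),(558,160),(422,245)):P('cov','scene',S(*q),.023)
for q in((76,97),(84,275),(355,238)):P('cov','side',D(*q),.023)
for q in((130,75),(470,140)):P('cov','wrist',(90+q[0]/2.7,q[1]/2.7),.023)
P('win','scene',S(468,184),.023);P('win','side',D(295,148),.023)
P('bar','scene',S(414,112),.065);P('bar','side',D(200,106),.065)
for q in((617,158),(698,158)):P('jarlid','scene',S(*q),.08)
for q in((575,281),(715,330),(605,470),(452,410)):P('tray','scene',S(*q),.045)
P('spool','scene',(247,286),.06);P('spool','side',(363,265),.06)
```

```text
top scene [ 4.693e-01 -2.000e-04  1.280e-01]
collar scene [ 0.4682 -0.0007  0.076 ]
top side [0.4652 0.0009 0.128 ]
collar side [ 4.64e-01 -1.00e-04  7.60e-02]
top wrist [0.4649 0.0031 0.128 ]
collar wrist [0.4655 0.0034 0.076 ]
cov scene [0.4598 0.1755 0.023 ]
cov scene [0.5009 0.3258 0.023 ]
cov scene [0.6515 0.2857 0.023 ]
cov scene [0.6127 0.1334 0.023 ]
cov side [0.4959 0.3297 0.023 ]
cov side [0.4572 0.1757 0.023 ]
cov side [0.6062 0.1333 0.023 ]
cov wrist [0.4566 0.1789 0.023 ]
cov wrist [0.609  0.1381 0.023 ]
win scene [0.6064 0.2217 0.023 ]
win side [0.6033 0.2215 0.023 ]
bar scene [0.5555 0.2318 0.065 ]
bar side [0.5537 0.2358 0.065 ]
jarlid scene [0.7185 0.217  0.08  ]
jarlid scene [0.7672 0.2437 0.08  ]
tray scene [0.7322 0.1145 0.045 ]
tray scene [0.8279 0.1074 0.045 ]
tray scene [ 0.8145 -0.0457  0.045 ]
tray scene [ 0.7184 -0.0404  0.045 ]
spool scene [ 0.7338 -0.2334  0.06  ]
spool side [ 0.7303 -0.2322  0.06  ]
```

Estimates across the cameras agree to about 4 mm. Probe is at about (0.466, 0.001). Spots: red (.606,-.232), yellow (.521,-.206), green (.543,-.137), blue (.627,-.163). Wheel is at (.554,.231), with the cover turned by about -15°. Moving over the probe first.

```bash
python3 -m creep '[[[0,-1,0,0,85],[0,-1,0,0,85],[0,-1,0,0,85],[0,-1,0,0,85],[0,-1,0,0,85]]]'
python3 - <<'E'
from h import *
st=r.get_state();im=r.read_camera('wrist');cv2.imwrite('pics/w1.png',im)
print(st['ee_pos'],st['force'],proj('wrist',(.4655,.001,.128),st))
E
```

```text
time: 0.57
ee_pos: [0.4718, 0.0001, 0.1965]
ee_rot: [[-0.0, 1.0, -0.007], [1.0, 0.0, 0.002], [0.002, -0.007, -1.0]]
force: [-0.6, 0.2, 1.2]
width: 0.0848
[4.71833879e-01 1.00879591e-04 1.96450919e-01] [-0.64214251  0.20970599  1.15125683] (np.float64(248.94230450487007), np.float64(195.08258390637448))
```

View pics/w1.png

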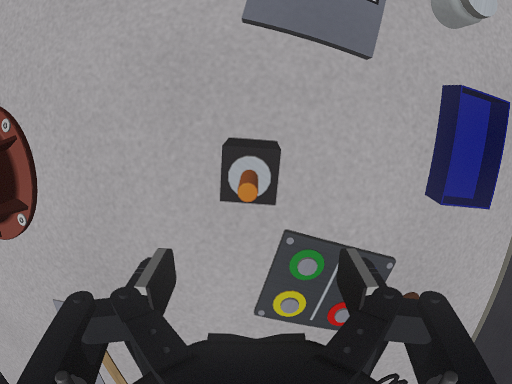

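The handle end is at (248,193), against a prediction of (249,195), so the probe estimate holds. I'll shift by about -6 mm in x and descend.

```bash
python3 -m creep '[[[0.06,-0.25,0.7,0,85],[0,0,0.7,0,85],[0,0,0.7,0,85],[0,0,0.6,0,85],[0,0,0,0,85]]]'
python3 - <<'E'
from h import *
st=r.get_state();im=r.read_camera('wrist');cv2.imwrite('pics/w2.png',im)
print(st['ee_pos'],st['force'],proj('wrist',(.4655,.001,.128),st),atz('wrist',proj('wrist',(.4655,.001,.128),st),.128,st))
E
```

```text
time: 1.03
ee_pos: [0.459, 0.0025, 0.1276]
ee_rot: [[-0.0, 1.0, -0.007], [1.0, 0.0, 0.001], [0.001, -0.007, -1.0]]
force: [-0.3, -0.1, -0.7]
width: 0.0851
[0.45899503 0.00252755 0.12759239] [-0.30512137 -0.13233065 -0.74644278] (np.float64(265.89004899771857), np.float64(232.14597842344574)) [0.4655 0.001  0.128 ]
```

View pics/w2.png

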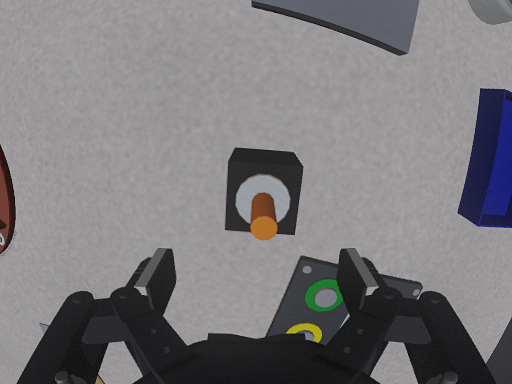

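```bash
python3 - <<'E'
from h import *
st=r.get_state();print(atz('wrist',(264,228),.128,st))
E
python3 -m creep '[[[0,0.22,0.6,0,85],[0,0,0.5,0,85],[0,0,0.4,0,85],[0,0,0.2,0,85],[0,0,0,0,85]]]'
```

```text
[0.46473898 0.00313744 0.128     ]
time: 1.5
ee_pos: [0.4664, 0.002, 0.088]
ee_rot: [[-0.0, 1.0, -0.003], [1.0, 0.0, -0.0], [-0.0, -0.003, -1.0]]
force: [-0.1, 0.1, -0.8]
width: 0.085
```

```bash
python3 -m creep '[[[0,-0.05,0.2,0,85],[0,0,0,0,85],[0,0,0,0,10],[0,0,0,0,10],[0,0,0,0,10]]]'; python3 -m creep '[[[0,0,0,0,10],[0,0,0,0,10],[0,0,0,0,10],[0,0,0,0,10],[0,0,0,0,10]]]'
python3 - <<'E'
from h import *
st=r.get_state();im=r.read_camera('side');cv2.imwrite('pics/s2.png',im);print(st['ee_pos'],st['force'],st['width'])
E
```

```text
time: 1.92
ee_pos: [0.4655, 0.0017, 0.0843]
ee_rot: [[-0.0, 1.0, -0.001], [1.0, 0.0, -0.001], [-0.001, -0.001, -1.0]]
force: [0.2, 0.2, -0.0]
width: 0.0516
time: 2.33
ee_pos: [0.466, 0.0016, 0.0852]
ee_rot: [[-0.0, 1.0, 0.0], [1.0, 0.0, -0.001], [-0.001, 0.0, -1.0]]
force: [0.7, -0.0, -0.5]
width: 0.0153
[0.46600986 0.00158752 0.08521364] [ 0.70312056 -0.0444098  -0.54839834] 0.015319137402640785
```

View pics/s2.png

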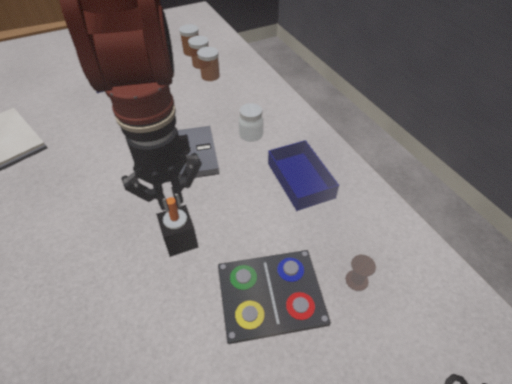

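The side view shows the handle at (171,208), apparently just in front of the fingers. The width reads 15.3 mm, less than the 18 mm handle, so I'll check closer.

Run:
```python
from h import *
st=r.get_state();im=r.read_camera('wrist');cv2.imwrite('pics/w3.png',im[180:384,130:390]);
crop('pics/w3.png','pics/w3b.png',0,0,260,204,2.7)
crop('pics/s2.png','pics/s2b.png',110,150,120,110,5)
print(st['ee_pos'],st['force'],st['width'])
```

```text
[0.46599379 0.00160336 0.08518111] [-1.17457835 -0.48543287 -0.10309569] 0.015153865938730486
```

View pics/w3b.png

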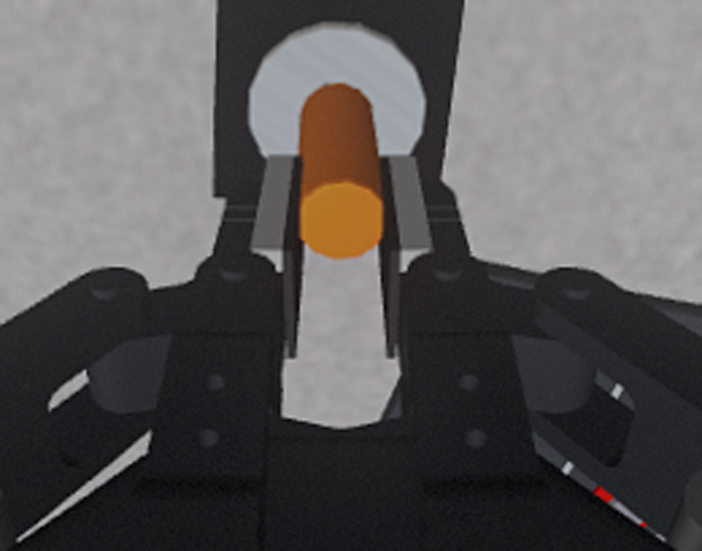

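View pics/s2b.png

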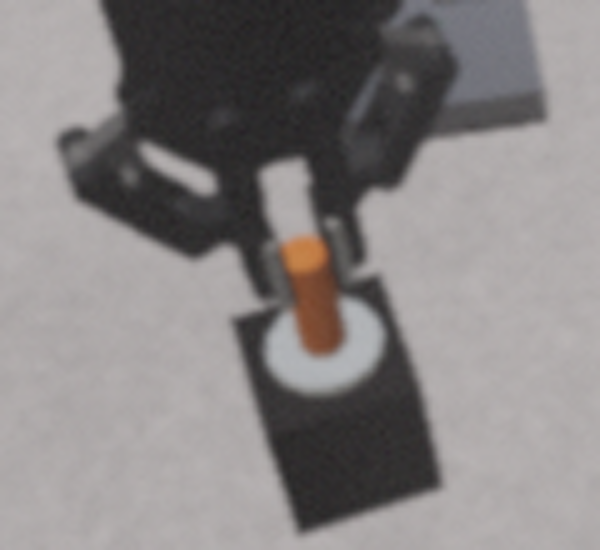

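Run:
```python
from h import *
st=r.get_state();print(atz('wrist',(256.7,261.5),.128,st), atz('wrist',(337/2.7+130,100/2.7+180),.076,st))
p=st['ee_pos'];
for z in(.085,.104,.122):print(z,[np.round(np.array(proj('wrist',(p[0],p[1]+d,z),st))) for d in(-.011,0,.011)])
print('crop',[(np.array(proj('wrist',(p[0]+.009,p[1]+d,.122),st))-[130,180])*2.7 for d in (-.011,.011)])
```

```text
[0.46659824 0.00372582 0.128     ] [0.46543982 0.00654103 0.076     ]
0.085 [array([256., 245.]), array([256., 230.]), array([256., 213.])]
0.104 [array([256., 260.]), array([256., 243.]), array([256., 226.])]
0.122 [array([256., 276.]), array([256., 259.]), array([256., 240.])]
crop [array([384.06911425, 260.27738353]), array([386.86774621, 162.9068238 ])]
```

The handle sits between the pads, about 2 mm forward of the TCP, well inside the 22 mm pads. Lifting it.

```bash
python3 -m creep '[[[0,0,-0.2,0,10],[0,0,-0.6,0,10],[0,0,-0.8,0,10],[0,0,-0.8,0,10],[0,0,-0.8,0,10]]]';python3 -m creep '[[[0,0,-0.6,0,10],[0,0,-0.4,0,10],[0,0,-0.2,0,10],[0,0,0,0,10],[0,0,0,0,10]]]'
python3 - <<'E'
from h import *
st=r.get_state();print(st['ee_pos'],st['force'],st['width'])
cv2.imwrite('pics/w4.png',r.read_camera('wrist'))
for n in('side','scene'):
    cv2.imwrite(f'pics/{n}4.png',r.read_camera(n))
crop('pics/side4.png','pics/s4b.png',110,110,140,130,5)
crop('pics/scene4.png','pics/c4b.png',130,80,140,130,5)
E
```

```text
time: 2.85
ee_pos: [0.4626, 0.0026, 0.1639]
ee_rot: [[-0.0, 1.0, -0.009], [1.0, 0.0, 0.002], [0.002, -0.009, -1.0]]
force: [-0.4, -0.2, -0.4]
width: 0.0154
time: 3.27
ee_pos: [0.4646, 0.0021, 0.2005]
ee_rot: [[-0.0, 1.0, -0.003], [1.0, 0.0, -0.0], [-0.0, -0.003, -1.0]]
force: [-0.2, -0.1, -1.1]
width: 0.0155
[0.46456719 0.00212848 0.20046867] [-0.21415486 -0.12154291 -1.13385603] 0.015482978893197575
```

View pics/s4b.png

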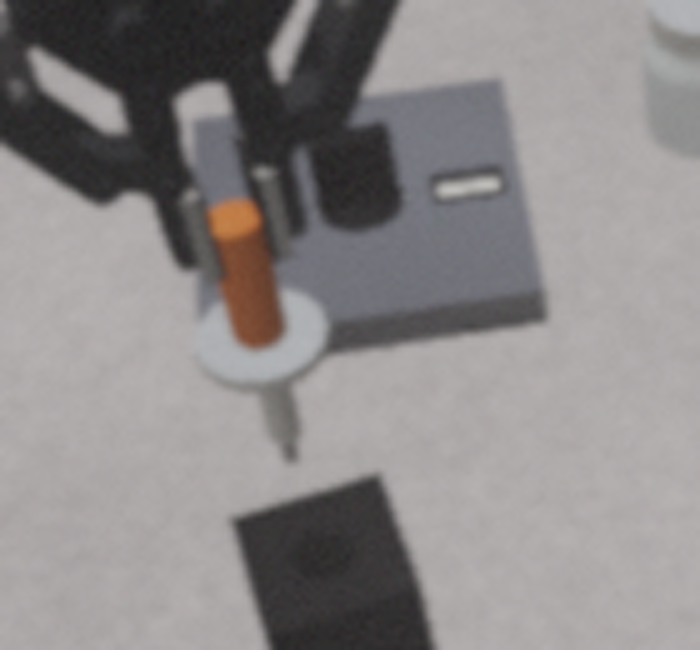

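View pics/c4b.png

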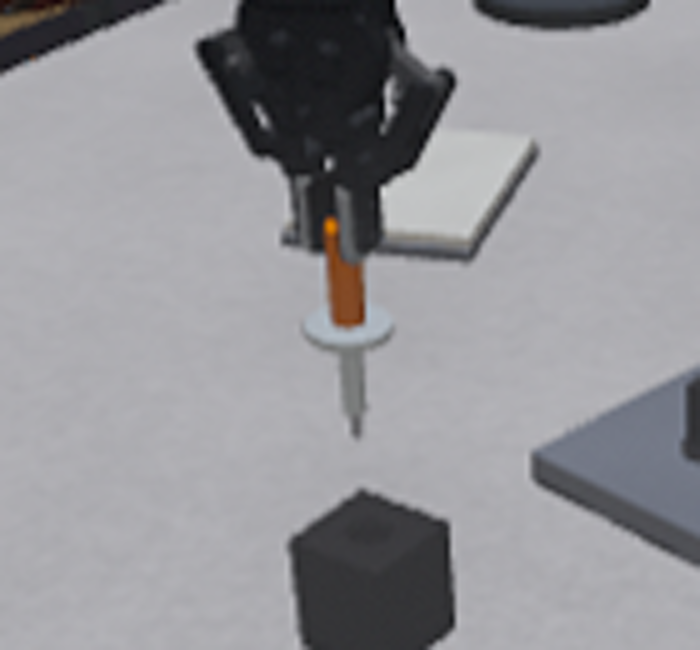

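View pics/w4.png

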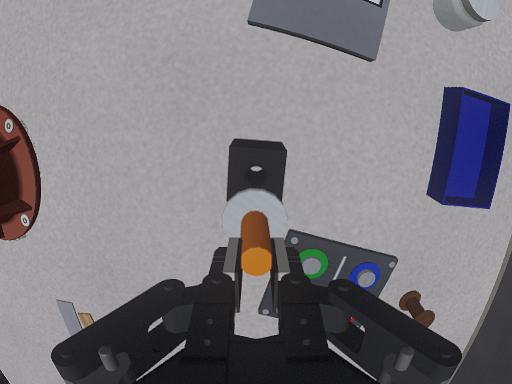

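Run:
```python
from h import *
st=r.get_state();p=st['ee_pos'];print(p)
print('tip',atz('side',(168,202),p[2]-.0752),atz('scene',(201.4,167.4),p[2]-.0752))
print('top',atz('side',(157,153.5),p[2]+.0428),atz('scene',(196.2,125.2),p[2]+.0428),atz('wrist',(257,261),p[2]+.0428,st))
print('hole',atz('side',(174.5,220.5),.07),atz('scene',(371/5+130,532/5+80),.07),atz('wrist',(257,169),.07,st))
```

```text
[0.46414728 0.00225005 0.19976722]
tip [0.46192253 0.00435354 0.12456722] [0.46334891 0.00376506 0.12456722]
top [0.46618331 0.00312551 0.24256722] [ 0.46385352 -0.00101571  0.24256722] [0.46507197 0.00457963 0.24256722]
hole [0.46378225 0.00234943 0.07      ] [0.46881597 0.00084673 0.07      ] [0.46480076 0.01160203 0.07      ]
```

```bash
python3 -m creep '[[[-1,0.6,0,0,10],[-1,0.6,0,0,10],[-1,0.6,0,0,10],[-1,0.6,0,0,10],[-1,0.6,0,0,10]]]';python3 -m creep '[[[-1,0.6,0,0,10],[-1,0.6,0,0,10],[-0.9,0.6,0,0,10],[-0.8,0.5,0,0,10],[0,0,0,0,10]]]'
```

```text
time: 3.83
ee_pos: [0.5388, -0.1219, 0.1958]
ee_rot: [[-0.008, 1.0, -0.008], [1.0, 0.008, 0.003], [0.004, -0.008, -1.0]]
force: [0.1, 0.4, 0.2]
width: 0.0152
time: 4.25
ee_pos: [0.5984, -0.2223, 0.187]
ee_rot: [[-0.004, 1.0, -0.015], [1.0, 0.004, 0.007], [0.007, -0.015, -1.0]]
force: [0.3, -0.3, -0.6]
width: 0.0153
```

```bash
python3 -m creep '[[[-0.45,0.35,0.6,0,10],[0,0,0.6,0,10],[0,0,0.5,0,10],[0,0,0.3,0,10],[0,0,0,0,10]]]'; python3 -m creep '[[[0,0,0,0,10],[0,0,0,0,10],[0,0,0,0,10],[0,0,0,0,10],[0,0,0,0,10]]]';python3 - <<'E'
from h import *
st=r.get_state();print(st['ee_pos'],st['force'],st['width'])
for n in('side','scene'):
    cv2.imwrite(f'pics/{n}5.png',r.read_camera(n))
crop('pics/side5.png','pics/s5b.png',210,210,130,130,5)
crop('pics/scene5.png','pics/c5b.png',130,190,130,120,5)
E
```

```text
time: 4.67
ee_pos: [0.605, -0.2339, 0.1294]
ee_rot: [[-0.002, 1.0, -0.021], [1.0, 0.002, 0.011], [0.011, -0.021, -1.0]]
force: [0.4, 0.4, -0.1]
width: 0.0154
time: 5.08
ee_pos: [0.605, -0.2329, 0.1313]
ee_rot: [[-0.003, 1.0, -0.02], [1.0, 0.003, 0.011], [0.011, -0.02, -1.0]]
force: [-0.6, 0.0, -0.7]
width: 0.0152
[ 0.60498087 -0.23293262  0.13125953] [-0.64450187  0.04953372 -0.73686456] 0.015232048912724623
```

View pics/s5b.png

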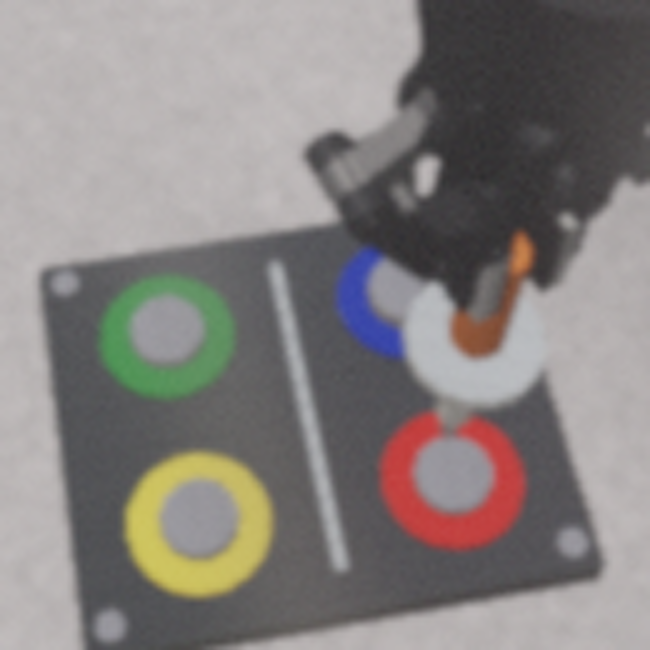

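View pics/c5b.png

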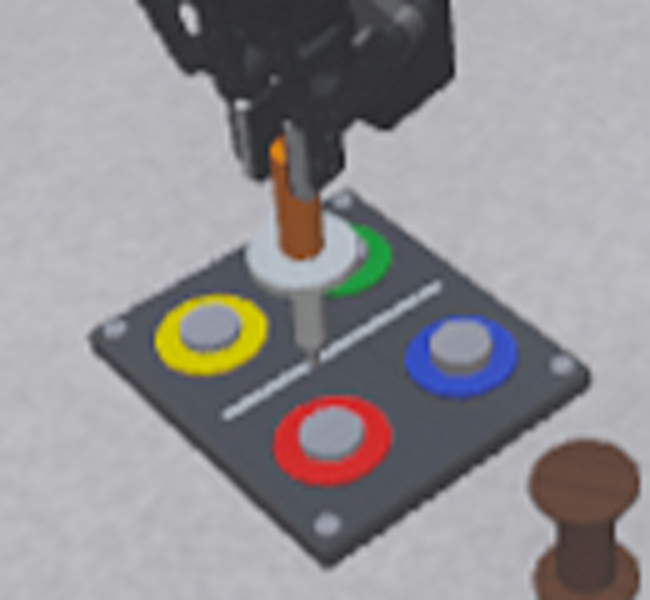

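Run:
```python
from h import *
st=r.get_state();p=st['ee_pos'];z=p[2]-.0752;print(p,p+st['ee_rot']@[0.002,-.001,.0752])
print('scene',atz('scene',(192.8,261.6),z),atz('scene',(196.4,276.6),.0225))
print('side',atz('side',(300.6,296),z),atz('side',(301,304.4),.0225))
```

```text
[ 0.60500191 -0.23296179  0.13118657] [ 0.60245872 -0.23015925  0.05604858]
scene [ 0.59992086 -0.22730419  0.05598657] [ 0.61004879 -0.23368719  0.0225    ]
side [ 0.60336943 -0.23073617  0.05598657] [ 0.60675067 -0.23237188  0.0225    ]
```

Scene tip is at (192.8,261.6) and the red button top at (196.4,276.6). Both cameras say to move about +6 mm in x and -3 mm in y. The blue button already looks taller by eye, which touching will check.

```bash
python3 -m creep '[[[-0.12,0.24,0.2,0,10],[0,0,0.2,0,10],[0,0,0.2,0,10],[0,0,0.2,0,10],[0,0,0,0,10]]]'; python3 -m creep '[[[0,0,0,0,10],[0,0,0.05,0,10],[0,0,0.05,0,10],[0,0,0,0,10],[0,0,0,0,10]]]';python3 - <<'E'
from h import *
st=r.get_state();print(st['ee_pos'],st['force'],st['width'])
for n in('side','scene'):
    cv2.imwrite(f'pics/{n}6.png',r.read_camera(n))
crop('pics/side6.png','pics/s6b.png',260,230,90,90,6)
crop('pics/scene6.png','pics/c6b.png',150,210,90,90,6)
cv2.imwrite('pics/both6.png',np.hstack([cv2.imread('pics/s6b.png'),cv2.imread('pics/c6b.png')])[:,:,:])
im=cv2.imread('pics/both6.png');cv2.imwrite('pics/both6.png',cv2.resize(im,(800,400)))
E
```

```text
time: 5.6
ee_pos: [0.6117, -0.2364, 0.1093]
ee_rot: [[-0.003, 1.0, -0.02], [1.0, 0.003, 0.01], [0.01, -0.02, -1.0]]
force: [0.0, 1.0, -0.7]
width: 0.0154
time: 6.02
ee_pos: [0.6111, -0.236, 0.1058]
ee_rot: [[-0.003, 1.0, -0.021], [1.0, 0.003, 0.011], [0.011, -0.021, -1.0]]
force: [-0.0, 0.0, -0.5]
width: 0.0153
[ 0.61105232 -0.23599902  0.1057541 ] [-0.04944328  0.03270586 -0.49470563] 0.015284464089219305
```

View pics/both6.png

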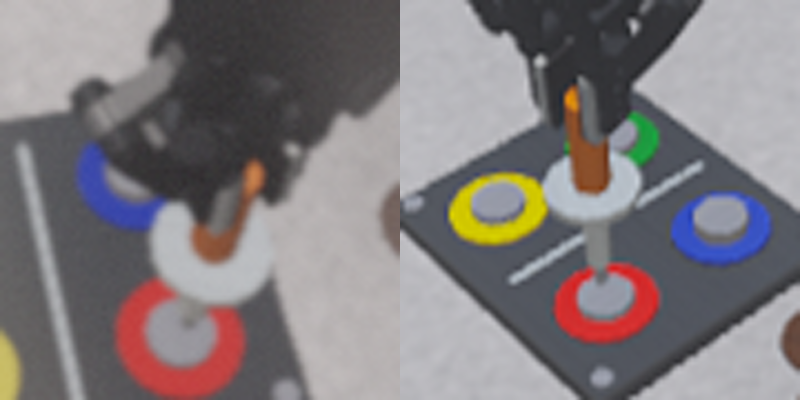

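```bash
python3 -m creep '[[[0,0,0.05,0,10],[0,0,0.05,0,10],[0,0,0.05,0,10],[0,0,0,0,10],[0,0,0,0,10]]]'; python3 -m creep '[[[0,0,0.05,0,10],[0,0,0.05,0,10],[0,0,0,0,10],[0,0,0,0,10],[0,0,0,0,10]]]'; python3 -m creep '[[[0,0,0.05,0,10],[0,0,0.05,0,10],[0,0,0,0,10],[0,0,0,0,10],[0,0,0,0,10]]]'
```

```text
time: 6.53
ee_pos: [0.6112, -0.2361, 0.1021]
ee_rot: [[-0.003, 1.0, -0.02], [1.0, 0.003, 0.01], [0.011, -0.02, -1.0]]
force: [-0.3, 0.2, -1.6]
width: 0.0154
time: 6.95
ee_pos: [0.6111, -0.2361, 0.0993]
ee_rot: [[-0.003, 1.0, -0.02], [1.0, 0.003, 0.011], [0.011, -0.02, -1.0]]
force: [0.1, 0.2, -1.4]
width: 0.0154
time: 7.37
ee_pos: [0.6111, -0.2361, 0.0965]
ee_rot: [[-0.003, 1.0, -0.02], [1.0, 0.003, 0.01], [0.011, -0.02, -1.0]]
force: [0.6, 0.1, -0.5]
width: 0.0151
```

```bash
python3 -m creep '[[[0,0,0.05,0,10],[0,0,0,0,10],[0,0,0,0,10],[0,0,0,0,10],[0,0,0,0,10]]]'; python3 -m creep '[[[0,0,0.05,0,10],[0,0,0,0,10],[0,0,0,0,10],[0,0,0,0,10],[0,0,0,0,10]]]'
```

```text
time: 7.78
ee_pos: [0.6114, -0.2364, 0.0964]
ee_rot: [[-0.003, 1.0, -0.019], [1.0, 0.003, 0.009], [0.01, -0.019, -1.0]]
force: [-0.2, 0.6, -0.2]
width: 0.0152
time: 8.2
ee_pos: [0.6115, -0.2365, 0.0955]
ee_rot: [[-0.003, 1.0, -0.019], [1.0, 0.003, 0.009], [0.009, -0.019, -1.0]]
force: [-0.9, -0.2, 2.1]
width: 0.015
```

```bash
cat >> h.py <<'E'
def avg(n=6):
    L=[]
    for i in range(n):
        s=r.get_state();L.append(np.r_[s['ee_pos'],s['force']]);r.read_camera('side')
    L=np.array(L);print('mean',np.round(L.mean(0),4),'fz',np.round(L[:,5],1),'tilt',np.round(s['ee_rot'][:,2],3),'t',s['time'],s['width'])
E
python3 -m creep '[[[0,0,0.08,0,10],[0,0,0.06,0,10],[0,0,0,0,10],[0,0,0,0,10],[0,0,0,0,10]]]'; python3 -c "
from h import *;avg()"
```

```text
time: 8.62
ee_pos: [0.6116, -0.2367, 0.0922]
ee_rot: [[-0.003, 1.0, -0.018], [1.0, 0.003, 0.009], [0.009, -0.018, -1.0]]
force: [-1.7, 0.5, 3.6]
width: 0.0155
mean [ 0.6116 -0.2367  0.0922 -1.1397  0.323   2.9316] fz [3.6 2.8 2.7 3.2 2.4 2.9] tilt [-0.018  0.009 -1.   ] t 8.8667 0.015372430101174919
```

```bash
python3 -m creep '[[[0,0,-0.6,0,10],[0.1,-0.4,-0.2,0,10],[0.3,-1,0,0,10],[0.3,-1,0,0,10],[0.3,-1,0,0,10]]]'; python3 -m creep '[[[0,0,0,0,10],[0,0,0,0,10],[0,0,0,0,10],[0,0,0,0,10],[0,0,0,0,10]]]';python3 -c "
from h import *;avg()"
```

```text
time: 9.33
ee_pos: [0.5269, -0.2118, 0.1108]
ee_rot: [[-0.003, 1.0, -0.019], [1.0, 0.004, 0.01], [0.01, -0.019, -1.0]]
force: [-0.2, -1.2, 0.4]
width: 0.0151
time: 9.75
ee_pos: [0.5234, -0.2098, 0.1088]
ee_rot: [[-0.003, 1.0, -0.022], [1.0, 0.003, 0.013], [0.013, -0.022, -1.0]]
force: [-1.0, -0.2, -0.9]
width: 0.0151
mean [ 0.5233 -0.2098  0.1088 -0.1994 -0.2995 -0.814 ] fz [-0.9  0.4 -0.9 -0.8 -1.  -1.6] tilt [-0.022  0.013 -1.   ] t 10.0 0.015350665251901666
```

```bash
python3 -m creep '[[[-0.04,0.1,0.15,0,10],[0,0,0.15,0,10],[0,0,0.1,0,10],[0,0,0,0,10],[0,0,0,0,10]]]'
python3 - <<'E'
from h import *
avg(1)
for n in('side','scene'):
    cv2.imwrite(f'pics/{n}7.png',r.read_camera(n))
crop('pics/side7.png','pics/s7b.png',210,250,90,90,4.4)
crop('pics/scene7.png','pics/c7b.png',130,200,90,90,4.4)
cv2.imwrite('pics/both7.png',np.hstack([cv2.imread('pics/s7b.png'),cv2.imread('pics/c7b.png')]))
E
```

```text
time: 10.47
ee_pos: [0.5257, -0.2106, 0.0972]
ee_rot: [[-0.003, 1.0, -0.022], [1.0, 0.003, 0.013], [0.013, -0.022, -1.0]]
force: [-0.3, 0.4, -0.8]
width: 0.015
mean [ 0.5257 -0.2106  0.0972 -0.3395  0.4257 -0.7575] fz [-0.8] tilt [-0.022  0.013 -1.   ] t 10.4667 0.014964903140291114
```

View pics/both7.png

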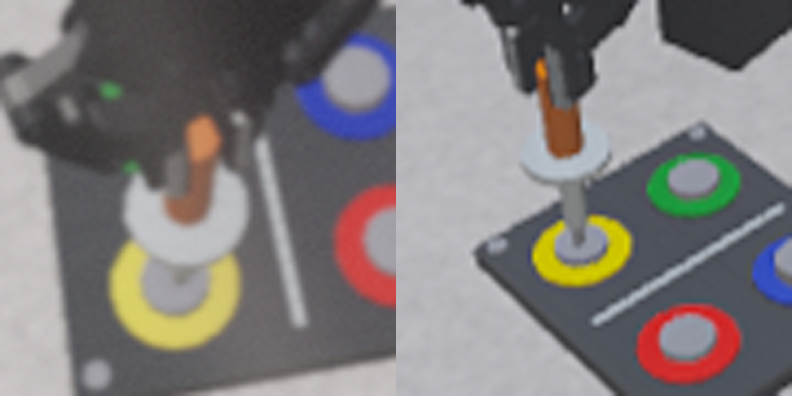

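The tip sits over the yellow button, near its centre in both views, so I press to z ≈ 0.0922.

```bash
python3 -m creep '[[[0,0,0.07,0,10],[0,0,0.07,0,10],[0,0,0.08,0,10],[0,0,0,0,10],[0,0,0,0,10]]]'; python3 -c "
from h import *;avg()"
```

```text
time: 11.03
ee_pos: [0.5263, -0.2113, 0.0935]
ee_rot: [[-0.003, 1.0, -0.02], [1.0, 0.003, 0.011], [0.011, -0.02, -1.0]]
force: [-1.1, 1.1, 3.0]
width: 0.0152
mean [ 0.5263 -0.2113  0.0934 -1.0258  0.2668  3.0538] fz [3.  3.6 2.6 3.2 3.1 2.8] tilt [-0.02   0.011 -1.   ] t 11.2833 0.014957158984324924
```

```bash
python3 -m creep '[[[0,0,-0.6,0,10],[0.3,0.1,-0.2,0,10],[0.8,0.2,0,0,10],[0.8,0.25,0,0,10],[0.8,0.2,0,0,10]]]'; python3 -m creep '[[[0,0,0,0,10],[0,0,0,0,10],[0,0,0,0,10],[0,0,0,0,10],[0,0,0,0,10]]]'
```

```text
time: 11.75
ee_pos: [0.5453, -0.1436, 0.1124]
ee_rot: [[0.003, 1.0, -0.021], [1.0, -0.003, 0.012], [0.012, -0.021, -1.0]]
force: [-0.1, -0.3, -1.4]
width: 0.0153
time: 12.17
ee_pos: [0.5456, -0.1389, 0.1106]
ee_rot: [[-0.002, 1.0, -0.022], [1.0, 0.002, 0.015], [0.015, -0.022, -1.0]]
force: [0.1, 0.0, -0.8]
width: 0.0151
```

```bash
python3 -m creep '[[[-0.18,0.04,0.15,0,10],[0,0,0.15,0,10],[0,0,0.15,0,10],[0,0,0,0,10],[0,0,0,0,10]]]'
python3 - <<'E'
from h import *
avg(1)
for n in('side','scene'):
    cv2.imwrite(f'pics/{n}8.png',r.read_camera(n))
crop('pics/side8.png','pics/s8b.png',210,220,90,90,4.4)
crop('pics/scene8.png','pics/c8b.png',150,190,90,90,4.4)
cv2.imwrite('pics/both8.png',np.hstack([cv2.imread('pics/s8b.png'),cv2.imread('pics/c8b.png')]))
E
```

```text
time: 12.58
ee_pos: [0.5458, -0.1458, 0.0973]
ee_rot: [[0.002, 1.0, -0.023], [1.0, -0.001, 0.015], [0.015, -0.023, -1.0]]
force: [-1.0, 0.3, -1.1]
width: 0.0151
mean [ 0.5458 -0.1458  0.0973 -0.9704  0.2885 -1.1425] fz [-1.1] tilt [-0.023  0.015 -1.   ] t 12.5833 0.015123641504137014
```

View pics/both8.png

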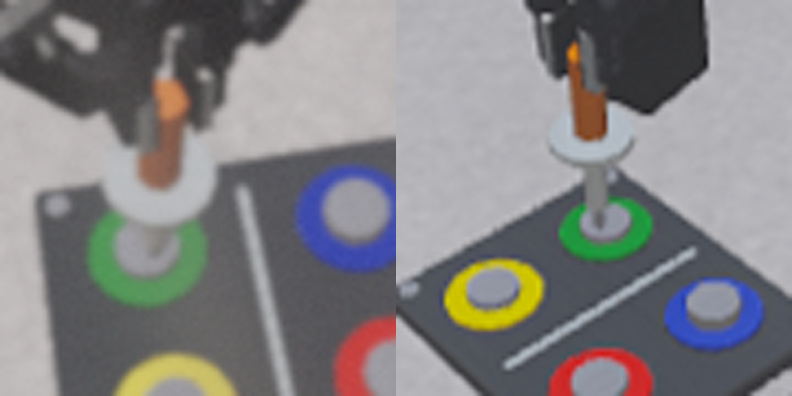

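The tip is about 3 mm off centre towards -y on green: scene-crop tip (597,228) against button (605,221). I'll correct while pressing.

```bash
python3 -m creep '[[[0.1,0.04,0,0,10],[0,0,0.07,0,10],[0,0,0.07,0,10],[0,0,0.06,0,10],[0,0,0,0,10]]]'; python3 -c "
from h import *;avg()"
```

```text
time: 13.15
ee_pos: [0.5479, -0.143, 0.0939]
ee_rot: [[0.001, 1.0, -0.02], [1.0, -0.0, 0.013], [0.013, -0.02, -1.0]]
force: [-0.4, -0.2, 2.2]
width: 0.0154
mean [ 0.5479 -0.143   0.0941 -0.2917 -0.0861  2.5044] fz [2.2 3.1 2.9 1.9 2.3 2.5] tilt [-0.02   0.013 -1.   ] t 13.4 0.015373993666108988
```

```bash
python3 -m creep '[[[0,0,-0.7,0,10],[-0.1,0.3,-0.3,0,10],[-0.3,1,0,0,10],[-0.3,1,0,0,10],[-0.3,1,0,0,10]]]'; python3 -m creep '[[[0,0,0,0,10],[0,0,0,0,10],[0,0,0,0,10],[0,0,0,0,10],[0,0,0,0,10]]]'
```

```text
time: 13.87
ee_pos: [0.6301, -0.1673, 0.1171]
ee_rot: [[0.001, 1.0, -0.023], [1.0, -0.001, 0.015], [0.015, -0.023, -1.0]]
force: [0.8, -0.1, -0.4]
width: 0.0152
time: 14.28
ee_pos: [0.6313, -0.1677, 0.1122]
ee_rot: [[0.001, 1.0, -0.027], [1.0, -0.001, 0.018], [0.018, -0.027, -0.999]]
force: [-0.3, -0.5, -0.5]
width: 0.0149
```

```bash
python3 -m creep '[[[0,0.06,0.15,0,10],[0,0,0.15,0,10],[0,0,0.05,0,10],[0,0,0,0,10],[0,0,0,0,10]]]'
python3 - <<'E'
from h import *
avg(1)
for n in('side','scene'):
    cv2.imwrite(f'pics/{n}9.png',r.read_camera(n))
crop('pics/side9.png','pics/s9b.png',250,220,90,90,4.4)
crop('pics/scene9.png','pics/c9b.png',170,200,90,90,4.4)
cv2.imwrite('pics/both9.png',np.hstack([cv2.imread('pics/s9b.png'),cv2.imread('pics/c9b.png')]))
E
```

```text
time: 14.7
ee_pos: [0.6314, -0.167, 0.1039]
ee_rot: [[0.001, 1.0, -0.025], [1.0, -0.001, 0.017], [0.017, -0.025, -1.0]]
force: [0.2, -0.3, -0.2]
width: 0.0151
mean [ 0.6314 -0.167   0.1039  0.1726 -0.347  -0.1792] fz [-0.2] tilt [-0.025  0.017 -1.   ] t 14.7 0.015092382128334924
```

View pics/both9.png

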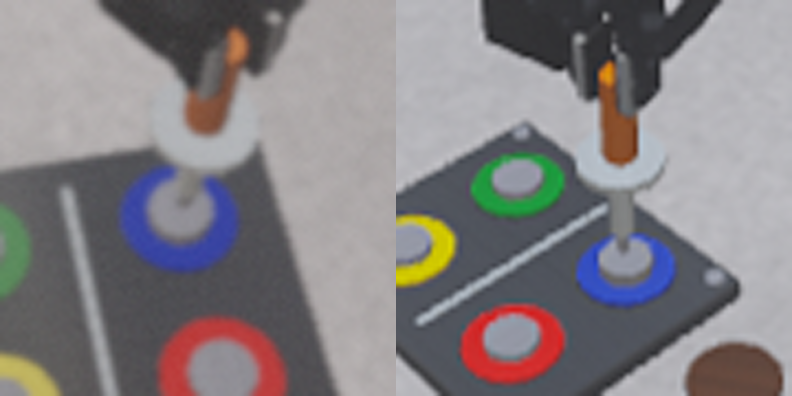

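```bash
python3 -m creep '[[[0,0,0.1,0,10],[0,0,0.1,0,10],[0,0,0.1,0,10],[0,0,0,0,10],[0,0,0,0,10]]]'; python3 -c "
from h import *;avg(4)";  python3 -m creep '[[[0,0,0.08,0,10],[0,0,0.08,0,10],[0,0,0,0,10],[0,0,0,0,10],[0,0,0,0,10]]]'; python3 -c "
from h import *;avg(4)"
```

```text
time: 15.27
ee_pos: [0.6322, -0.1674, 0.0971]
ee_rot: [[0.001, 1.0, -0.023], [1.0, -0.001, 0.016], [0.016, -0.023, -1.0]]
force: [-0.3, 0.2, 3.2]
width: 0.0153
mean [ 0.6321 -0.1674  0.0972 -0.6017 -0.0296  3.041 ] fz [3.2 3.3 3.4 2.2] tilt [-0.023  0.016 -1.   ] t 15.4167 0.015021207366896973
time: 15.88
ee_pos: [0.6324, -0.1676, 0.0938]
ee_rot: [[0.001, 1.0, -0.022], [1.0, -0.001, 0.015], [0.015, -0.022, -1.0]]
force: [-1.6, -0.3, 4.9]
width: 0.0151
mean [ 0.6324 -0.1676  0.0938 -0.8373 -0.1587  4.7199] fz [4.9 4.3 4.6 5.2] tilt [-0.022  0.015 -1.   ] t 16.0333 0.015167676420894598
```

Effective contact levels (TCP z at tip contact): red 0.0957, yellow 0.0971, green 0.0967, blue 0.1009. Blue is the proud one. Now back to the holder.

```bash
python3 -m creep '[[[0,0,-0.9,0,10],[0,0,-0.9,0,10],[0,0,-0.9,0,10],[0.3,-0.3,-0.7,0,10],[0.8,-0.8,-0.3,0,10]]]'; python3 -m creep '[[[0.9,-0.9,0,0,10],[0.9,-0.9,0,0,10],[0.9,-0.9,0,0,10],[0.9,-0.9,0,0,10],[0.7,-0.7,0,0,10]]]'; python3 -m creep '[[[0.6,-0.6,0,0,10],[0.4,-0.3,0,0,10],[0,0,0,0,10],[0,0,0,0,10],[0,0,0,0,10]]]'
```

```text
time: 16.5
ee_pos: [0.6055, -0.1423, 0.1828]
ee_rot: [[0.004, 1.0, -0.031], [1.0, -0.003, 0.02], [0.02, -0.031, -0.999]]
force: [0.6, 0.3, 0.7]
width: 0.0153
time: 16.92
ee_pos: [0.4947, -0.0312, 0.187]
ee_rot: [[0.007, 1.0, -0.031], [1.0, -0.006, 0.021], [0.021, -0.031, -0.999]]
force: [0.7, -0.1, -0.3]
width: 0.0151
time: 17.33
ee_pos: [0.468, -0.0014, 0.1866]
ee_rot: [[0.003, 0.999, -0.032], [1.0, -0.002, 0.022], [0.022, -0.032, -0.999]]
force: [0.7, 0.0, -0.6]
width: 0.0151
```

```bash
python3 -m creep '[[[0.08,0.03,0.3,0,10],[0,0,0.4,0,10],[0,0,0.3,0,10],[0,0,0.1,0,10],[0,0,0,0,10]]]'
python3 - <<'E'
from h import *
avg(1)
for n in('side','scene'):
    cv2.imwrite(f'pics/{n}10.png',r.read_camera(n))
crop('pics/side10.png','pics/sa.png',130,160,90,90,4.4)
crop('pics/scene10.png','pics/ca.png',160,130,90,90,4.4)
cv2.imwrite('pics/both10.png',np.hstack([cv2.imread('pics/sa.png'),cv2.imread('pics/ca.png')]))
E
```

```text
time: 17.75
ee_pos: [0.469, -0.0008, 0.1541]
ee_rot: [[0.005, 0.999, -0.035], [1.0, -0.005, 0.023], [0.023, -0.035, -0.999]]
force: [0.1, 0.5, -0.7]
width: 0.0152
mean [ 0.469  -0.0008  0.1541  0.1051  0.5031 -0.7146] fz [-0.7] tilt [-0.035  0.023 -0.999] t 17.75 0.015186099151202333
```

View pics/both10.png

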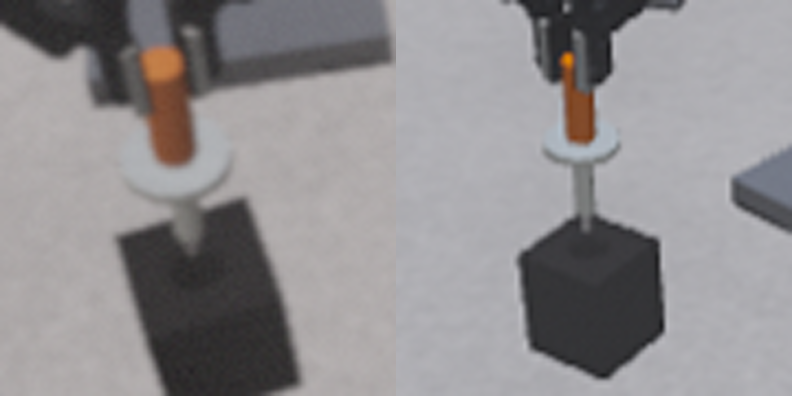

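Tip (196,250) in the side crop and (588,232) in the scene crop are right above the hole, so lowering.

```bash
python3 -m creep '[[[0,0,0.3,0,10],[0,0,0.3,0,10],[0,0,0.3,0,10],[0,0,0.2,0,10],[0,0,0,0,10]]]'; python3 -m creep '[[[0,0,0.2,0,10],[0,0,0.3,0,10],[0,0,0.2,0,10],[0,0,0,0,10],[0,0,0,0,10]]]'
```

```text
time: 18.32
ee_pos: [0.4692, -0.0003, 0.1261]
ee_rot: [[0.005, 1.0, -0.031], [1.0, -0.004, 0.022], [0.022, -0.031, -0.999]]
force: [-0.7, 0.6, -0.7]
width: 0.0152
time: 18.73
ee_pos: [0.4681, 0.0003, 0.1062]
ee_rot: [[0.005, 0.999, -0.032], [1.0, -0.004, 0.022], [0.022, -0.032, -0.999]]
force: [0.3, 0.3, -0.5]
width: 0.0153
```

```bash
python3 -m creep '[[[0,0,0.2,0,10],[0,0,0.2,0,10],[0,0,0.15,0,10],[0,0,0,0,10],[0,0,0,0,10]]]'; python3 -m creep '[[[0,0,0.1,0,10],[0,0,0.05,0,10],[0,0,0,0,10],[0,0,0,0,10],[0,0,0,0,10]]]'
```

```text
time: 19.15
ee_pos: [0.4679, 0.0005, 0.0913]
ee_rot: [[0.005, 0.999, -0.031], [1.0, -0.004, 0.022], [0.022, -0.031, -0.999]]
force: [-0.4, 0.6, -1.4]
width: 0.0152
time: 19.57
ee_pos: [0.468, 0.0005, 0.0875]
ee_rot: [[0.005, 1.0, -0.031], [1.0, -0.004, 0.022], [0.021, -0.031, -0.999]]
force: [-0.6, 1.0, -1.1]
width: 0.0152
```

```bash
python3 -m creep '[[[0,0,0.06,0,10],[0,0,0.04,0,10],[0,0,0,0,10],[0,0,0,0,10],[0,0,0,0,10]]]'; python3 -m creep '[[[0,0,0.05,0,10],[0,0,0.0,0,10],[0,0,0,0,10],[0,0,0,0,10],[0,0,0,0,10]]]'; python3 -c "
from h import *;avg(3);cv2.imwrite('pics/s11.png',r.read_camera('side'));crop('pics/s11.png','pics/s11b.png',120,150,100,110,5)"
```

```text
time: 19.98
ee_pos: [0.4684, 0.0005, 0.0858]
ee_rot: [[0.005, 1.0, -0.029], [1.0, -0.004, 0.021], [0.021, -0.03, -0.999]]
force: [-0.9, 0.5, -1.3]
width: 0.0157
time: 20.4
ee_pos: [0.4688, 0.0005, 0.0858]
ee_rot: [[0.005, 1.0, -0.028], [1.0, -0.004, 0.021], [0.021, -0.028, -0.999]]
force: [-1.1, -0.2, 1.0]
width: 0.0152
mean [ 4.688e-01  5.000e-04  8.580e-02 -1.540e-02  7.250e-02  5.600e-01] fz [ 1.  -0.5  1.3] tilt [-0.028  0.021 -0.999] t 20.5 0.015247822523226122
```

View pics/s11b.png

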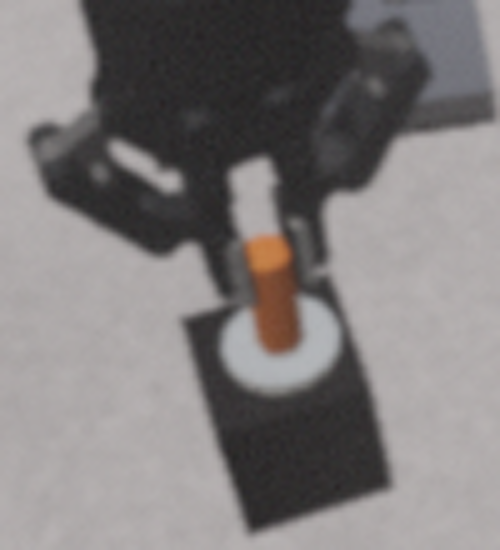

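The collar rests on the holder: the force rose by about 1.5 N and z stopped at 0.0858. Releasing.

```bash
python3 -m creep '[[[0,0,0,0,40],[0,0,0,0,85],[0,0,0,0,85],[0,0,0,0,85],[0,0,0,0,85]]]'; python3 -m creep '[[[0,0,-0.2,0,85],[0,0,-0.8,0,85],[0,0,-1,0,85],[0,0,-1,0,85],[0,0,-0.5,0,85]]]'; python3 -c "
from h import *
s=r.get_state();print(s['ee_pos'],s['qpos']);cv2.imwrite('pics/w12.png',r.read_camera('wrist'));cv2.imwrite('pics/s12.png',r.read_camera('side'));crop('pics/s12.png','pics/s12b.png',120,100,150,130,5)"
```

```text
time: 21.02
ee_pos: [0.4687, 0.0005, 0.0856]
ee_rot: [[0.005, 1.0, -0.029], [1.0, -0.004, 0.021], [0.021, -0.029, -0.999]]
force: [0.3, -0.9, 0.8]
width: 0.075
time: 21.43
ee_pos: [0.4685, -0.0006, 0.1737]
ee_rot: [[0.005, 0.999, -0.035], [1.0, -0.004, 0.023], [0.023, -0.035, -0.999]]
force: [0.4, -0.6, 0.8]
width: 0.0849
[ 0.46847649 -0.00057346  0.17367724] [-0.29043326 -0.25146084 -0.29468598  1.56802119  0.01205123  1.28464855]
```

View pics/s12b.png

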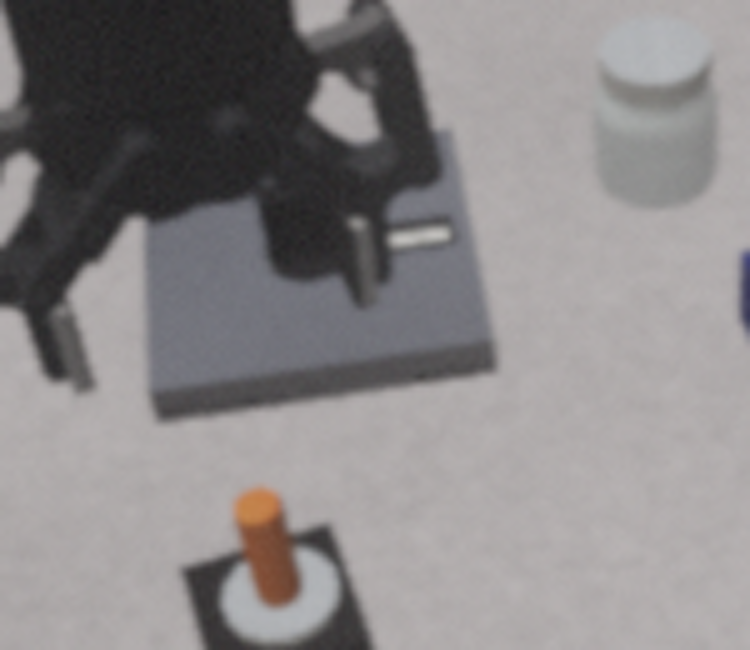

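View pics/w12.png

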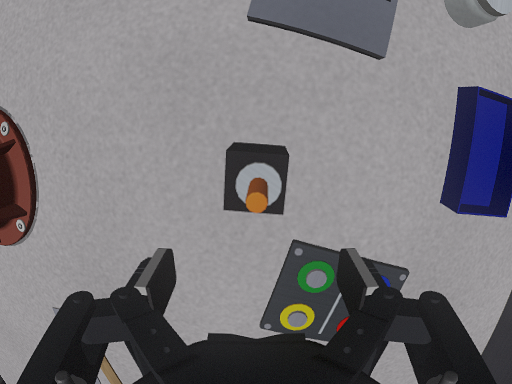

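The probe hangs upright in the holder: handle top (257,203) and collar centred at (258,185). Next is the wheel: translate over it, then turn the jaws -75° so they close across the bar.

```bash
python3 -m creep '[[[0.95,0.35,0,0,85],[0.95,0.35,0,0,85],[0.95,0.35,0,0,85],[0.95,0.35,0,0,85],[0.95,0.35,0,0,85]]]';python3 -m creep '[[[0.95,0.35,0,0,85],[0.95,0.35,0,0,85],[0.95,0.35,0,0,85],[0.9,0.3,0,0,85],[0.3,0.2,0,0,85]]]';  python3 -m creep '[[[0,0,0,-1,85],[0,0,0,-1,85],[0,0,0,-1,85],[0,0,0,-1,85],[0,0,0,-1,85]]]'; python3 -m creep '[[[0,0,0,-1,85],[0,0,0,-1,85],[0,0,0,-1,85],[0,0,0,-1,85],[0,0,0,-1,85]]]'; python3 -m creep '[[[0,0,0,-1,85],[0,0,0,-1,85],[0,0,0,-1,85],[0,0,0,-1,85],[0,0,0,-1,85]]]'; python3 -c "
from h import *
s=r.get_state();print(s['ee_pos'],s['qpos'],np.degrees(np.arctan2(s['ee_rot'][1,1],s['ee_rot'][0,1])));cv2.imwrite('pics/w13.png',r.read_camera('wrist'));cv2.imwrite('pics/s13.png',r.read_camera('scene'))"
```

```text
time: 21.95
ee_pos: [0.5145, 0.1181, 0.1731]
ee_rot: [[0.013, 0.999, -0.034], [1.0, -0.012, 0.021], [0.021, -0.034, -0.999]]
force: [1.3, 0.4, 0.2]
width: 0.0853
time: 22.37
ee_pos: [0.554, 0.2269, 0.1691]
ee_rot: [[0.011, 0.999, -0.039], [1.0, -0.01, 0.021], [0.021, -0.039, -0.999]]
force: [0.1, -0.4, 0.1]
width: 0.085
time: 22.78
ee_pos: [0.5522, 0.2304, 0.163]
ee_rot: [[-0.431, 0.901, -0.047], [0.902, 0.432, 0.02], [0.039, -0.033, -0.999]]
force: [0.3, -0.7, -0.0]
width: 0.0851
time: 23.2
ee_pos: [0.5498, 0.2302, 0.1578]
ee_rot: [[-0.786, 0.617, -0.053], [0.616, 0.787, 0.019], [0.054, -0.018, -0.998]]
force: [0.1, 0.5, 0.2]
width: 0.0848
time: 23.62
ee_pos: [0.5476, 0.2299, 0.1528]
ee_rot: [[-0.977, 0.205, -0.06], [0.204, 0.979, 0.018], [0.062, 0.006, -0.998]]
force: [0.3, 0.2, 0.6]
width: 0.0851
[0.54755594 0.22990726 0.15281962] [0.16169136 0.15327667 0.05941759 1.53296392 0.02754831 0.36681276] 78.19321990772885
```

View pics/w13.png

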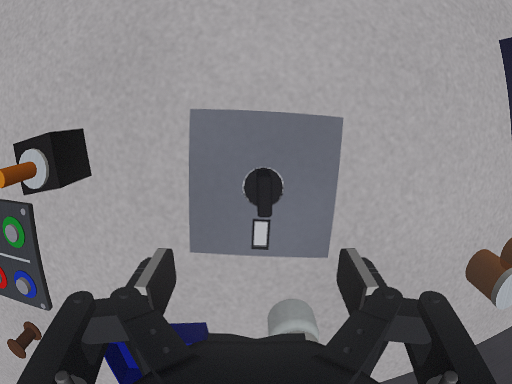

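Run:
```python
from h import *
crop('pics/w13.png','pics/w13b.png',180,100,170,170,4)
crop('pics/s13.png','pics/s13b.png',200,120,160,130,4)
s=r.get_state()
for q in((.555,.231,.065),(.555,.231,.023),(.606,.2215,.023)):print(q,np.round(proj('wrist',q,s),1))
c,si=np.cos(-.265),np.sin(-.265)
for d in(-.02,.02):print(np.round(proj('wrist',(.555+c*d,.231+si*d,.065),s),1))
```

```text
(0.555, 0.231, 0.065) [258.8 202.8]
(0.555, 0.231, 0.023) [258.3 191.9]
(0.606, 0.2215, 0.023) [259.3 237.3]
[260.1 181.6]
[257.6 223.1]
```

View pics/w13b.png

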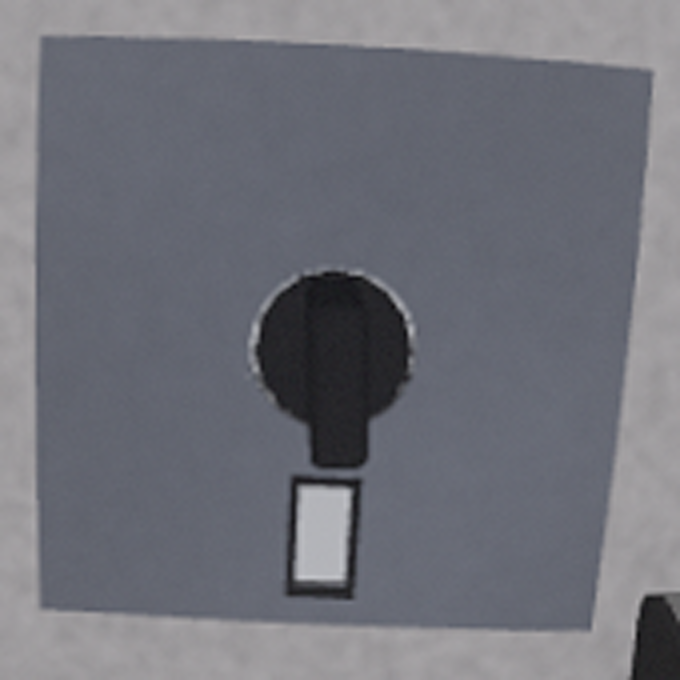

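View pics/s13b.png

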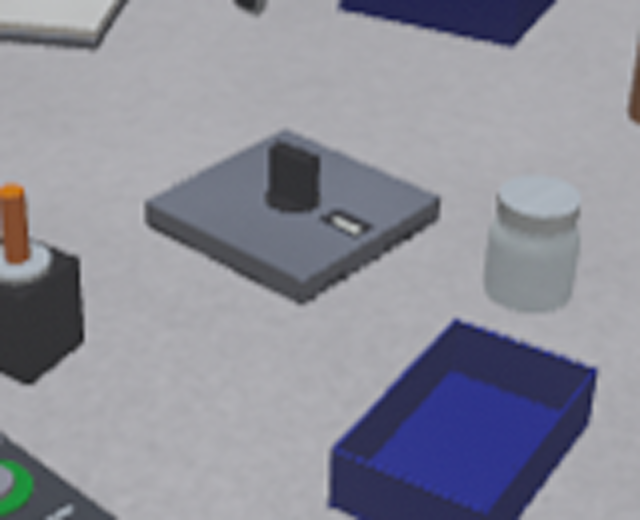

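Run:
```python
from h import *
s=r.get_state();A=lambda x,y,z:atz('wrist',(180+x/4,100+y/4),z,s)
a=A(334,275,.065);b=A(340,465,.065);print(a,b,(a+b)/2,np.linalg.norm(a-b),np.degrees(np.arctan2(*(b-a)[1::-1])))
print('disc',A(333,347,.023))
a=A(327,483,.023);b=A(320,595,.023);print('win',(a+b)/2,np.degrees(np.arctan2(*(b-a)[1::-1])))
C=[A(*q,.023) for q in((41,37),(652,70),(590,631),(41,607))];print(np.mean(C,0),[np.linalg.norm(C[i]-C[i-1]) for i in range(4)],[np.degrees(np.arctan2(*(C[j]-C[i])[1::-1])) for i,j in((0,3),(1,2))])
```

```text
[0.52479629 0.24166999 0.065     ] [0.56906946 0.23396929 0.065     ] [0.54693288 0.23781964 0.065     ] 0.04493789243971441 -9.86709203494185
disc [0.55060651 0.23732132 0.023     ]
win [0.60369585 0.2237095  0.023     ] -15.004994265050131
[0.55158029 0.23727212 0.023     ] [np.float64(0.15888498432712958), np.float64(0.159189844657692), np.float64(0.15969356426885142), np.float64(0.15936335744098706)] [np.float64(-14.84921135336318), np.float64(-14.787174239827287)]
```

The wheel shows white. The cover angle is -14.8°, the bar about -10°, and the jaws at 78° fit it. The bar at (264.5,192.5) is 6 mm to the right of jaw centre, so I correct and descend partway.

```bash
python3 -m creep '[[[-0.39,0.24,0.5,0,85],[0,0,0.7,0,85],[0,0,0.6,0,85],[0,0,0.3,0,85],[0,0,0,0,85]]]'
python3 - <<'E'
from h import *
s=r.get_state();print(s['ee_pos'],s['ee_rot'])
cv2.imwrite('pics/w14.png',r.read_camera('wrist'));crop('pics/w14.png','pics/w14b.png',130,130,260,200,3)
E
```

```text
time: 24.13
ee_pos: [0.5552, 0.2348, 0.0968]
ee_rot: [[-0.973, 0.223, -0.06], [0.223, 0.975, 0.018], [0.063, 0.004, -0.998]]
force: [-0.8, -0.2, 0.5]
width: 0.0849
[0.55521077 0.23483564 0.09679464] [[-0.97285801  0.22347119 -0.06006595]
 [ 0.22277905  0.9747015   0.01806878]
 [ 0.06258422  0.00419692 -0.99803086]]
```

View pics/w14b.png

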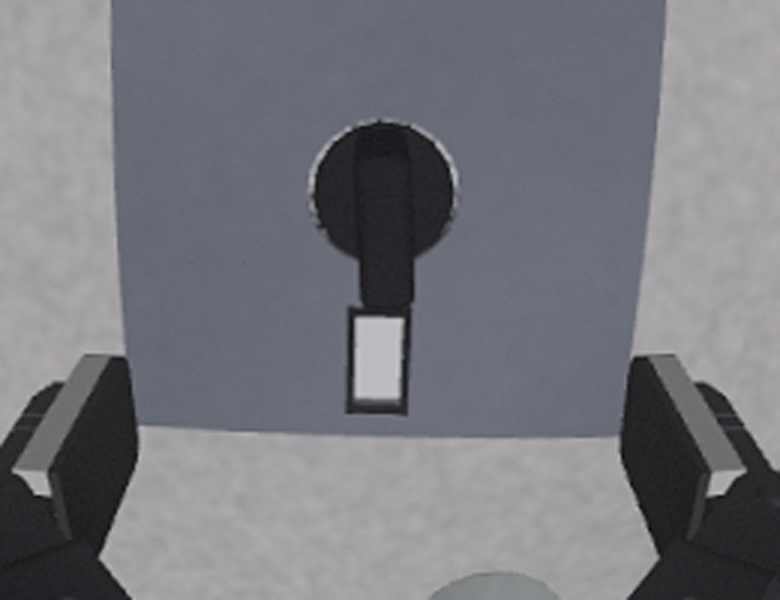

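Run:
```python
from h import *
s=r.get_state();R=s['ee_rot'];p=s['ee_pos']
A=lambda x,y,z:atz('wrist',(130+x/3,130+y/3),z,s)
a=A(384,157,.065);b=A(387,306,.065);m=(a+b)/2
print(a,b,m,np.linalg.norm(a-b),np.degrees(np.arctan2(*(b-a)[1::-1])),'win',A(379,360,.023),'disc',A(384,190,.023))
for t in(m,A(384,190,.023)):
    t=t.copy();t[2]=.032;print('tool delta units',R.T@(t-p)/.025)
```

```text
[0.53241692 0.24135897 0.065     ] [0.56977848 0.23362428 0.065     ] [0.5510977  0.23749162 0.065     ] 0.038153789337072044 -11.696299351665589 win [0.60306009 0.22415122 0.023     ] disc [0.55071661 0.23763925 0.023     ]
tool delta units [0.02683779 0.05294156 2.627053  ]
tool delta units [0.04298283 0.05529537 2.62806942]
```

```bash
python3 -m creep '[[[0.03,0.05,0.7,0,85],[0,0,0.7,0,85],[0,0,0.6,0,85],[0,0,0.4,0,85],[0,0,0.1,0,85]]]'
```

```text
time: 24.6
ee_pos: [0.5544, 0.2379, 0.0387]
ee_rot: [[-0.972, 0.229, -0.052], [0.228, 0.973, 0.019], [0.055, 0.007, -0.998]]
force: [-0.9, 0.3, -0.1]
width: 0.0849
```

Now at z = 0.039, coming down another 5 mm and closing.

```bash
python3 -m creep '[[[0.1,0,0.15,0,85],[0,0,0,0,85],[0,0,0,0,5],[0,0,0,0,5],[0,0,0,0,5]]]'; python3 -m creep '[[[0,0,0,0,5],[0,0,0,0,5],[0,0,0,0,5],[0,0,0,0,5],[0,0,0,0,5]]]'
python3 - <<'E'
from h import *
s=r.get_state();print(s['ee_pos'],s['width'],s['force'],s['wrist_torque'],np.degrees(np.arctan2(s['ee_rot'][1,1],s['ee_rot'][0,1])))
cv2.imwrite('pics/w15.png',r.read_camera('wrist'));crop('pics/w15.png','pics/w15b.png',130,130,260,200,3)
E
```

```text
time: 25.02
ee_pos: [0.5531, 0.2388, 0.0381]
ee_rot: [[-0.972, 0.23, -0.049], [0.23, 0.973, 0.02], [0.052, 0.008, -0.999]]
force: [0.2, 0.6, 0.7]
width: 0.0509
time: 25.43
ee_pos: [0.5543, 0.239, 0.0399]
ee_rot: [[-0.972, 0.23, -0.046], [0.23, 0.973, 0.02], [0.05, 0.009, -0.999]]
force: [0.7, 0.0, -0.4]
width: 0.0052
[0.55434477 0.23898128 0.03987175] 0.00520827598862544 [ 0.701272    0.00724354 -0.41397001] [ 0.00891154 -0.02676721 -0.03023567] 76.67456546136863
```

View pics/w15b.png

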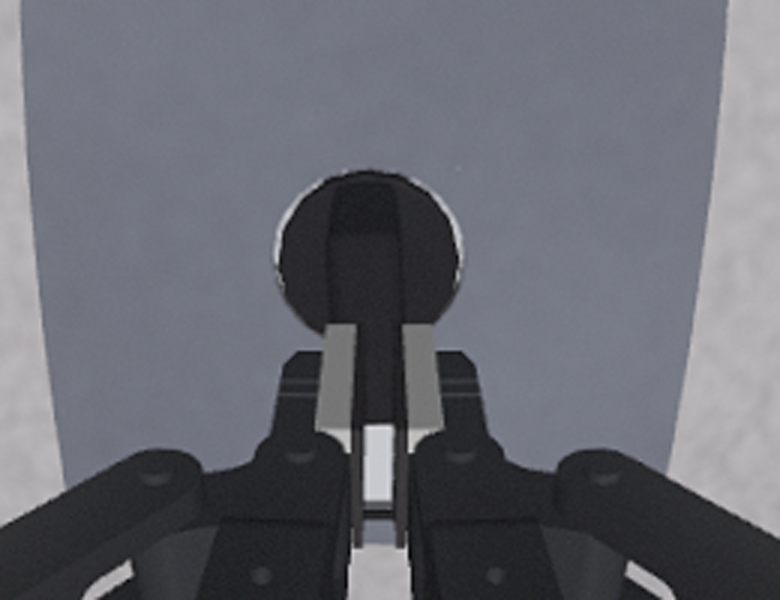

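Run:
```python
from h import *
cv2.imwrite('pics/s16.png',r.read_camera('side'));cv2.imwrite('pics/c16.png',r.read_camera('scene'))
crop('pics/s16.png','pics/sa.png',130,90,100,100,4);crop('pics/c16.png','pics/ca.png',220,100,100,100,4)
cv2.imwrite('pics/both16.png',np.hstack([cv2.imread('pics/sa.png'),cv2.imread('pics/ca.png')]))
s=r.get_state();print(s['width'],s['time'])
```

```text
0.005450880054414766 25.5833
```

View pics/both16.png

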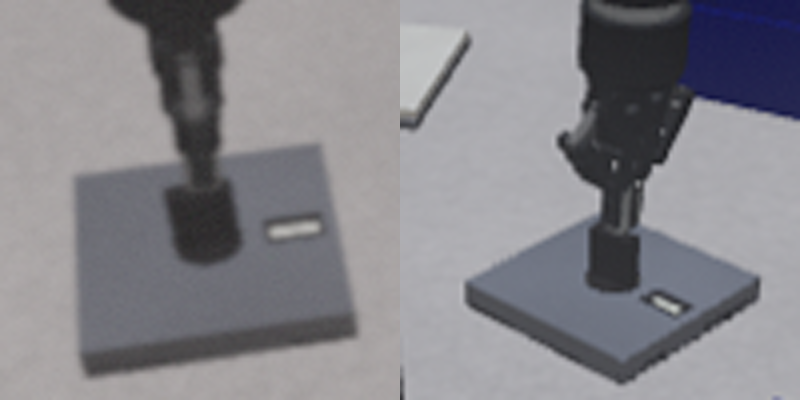

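Run:
```python
from h import *
s=r.get_state();p=s['ee_pos'];print(s['qpos'],p)
for z in(0,.02,.04,.06,.08):
    print(z,(np.array(proj('side',p+[0,0,z]))-[130,90])*4,(np.array(proj('scene',p+[0,0,z]))-[220,100])*4)
```

```text
[ 0.17473897  0.20109759 -0.09324498  1.31875586  0.02823413  0.4064633 ] [0.55430463 0.23899245 0.0398021 ]
0 [205.73759989 214.58023342] [216.07934334 256.89282097]
0.02 [200.53705894 189.30962322] [216.76255235 233.63488836]
0.04 [195.15294853 163.14700727] [217.45967808 209.90319973]
0.06 [189.57537454 136.04430782] [218.17115013 185.68313077]
0.08 [183.79371881 107.94992881] [218.89741597 160.959449  ]
```

The side and scene views seem to show the fingertips behind or above the bar, and the width reads 5 mm. I'll brighten the crops to see what is there.

Run:
```python
from h import *
g=lambda im:np.clip(255*(im/255.)**.4,0,255).astype('uint8')
a=cv2.imread('pics/s16.png')[95:165,145:215];b=cv2.imread('pics/c16.png')[130:200,240:310];c=cv2.imread('pics/w15.png')[200:310,200:310]
cv2.imwrite('pics/g16.png',np.hstack([cv2.resize(g(x),(266,400) if 0 else (266,266),interpolation=cv2.INTER_CUBIC) for x in(a,b,c)]))
cv2.imwrite('pics/g16b.png',cv2.resize(g(c),(600,600),interpolation=cv2.INTER_CUBIC))
```

```text
(no output)
```

View pics/g16.png

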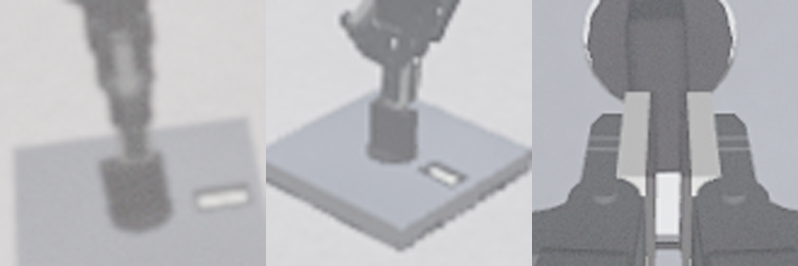

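View pics/g16b.png

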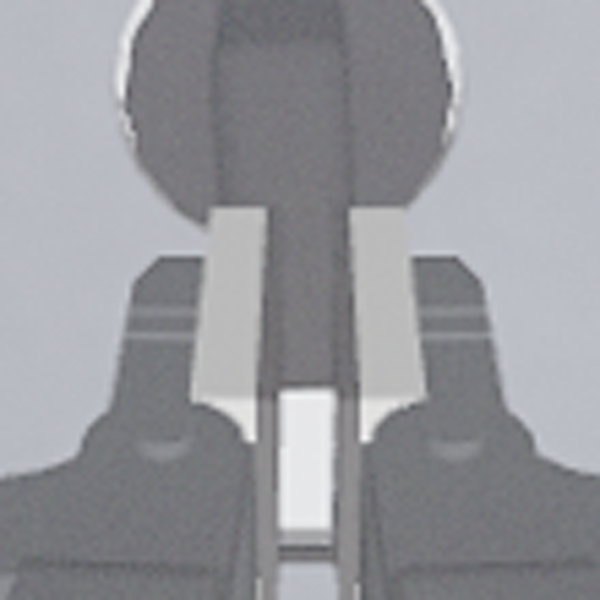

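Run:
```python
from h import *
s=r.get_state()
for tz in(0.0,-.01,-.02,-.03,-.04,-.05):
  print(tz,[np.round(proj('wrist',s['ee_pos']+s['ee_rot']@[tx,y,tz],s),1) for tx in(.011,-.011) for y in (-.003,.003)])
print('tip inner corners', (200+267/5.45,200+208/5.45),(200+350/5.45,238),'base',(200+255/5.45,200+402/5.45))
```

```text
0.0 [array([251.7, 213.7]), array([261.4, 213.7]), array([252. , 245.2]), array([261.2, 245.2])]
-0.01 [array([251.5, 219.9]), array([261.7, 219.9]), array([251.7, 252.6]), array([261.5, 252.6])]
-0.02 [array([251.3, 226.9]), array([262. , 226.9]), array([251.5, 260.8]), array([261.7, 260.8])]
-0.03 [array([251. , 234.6]), array([262.4, 234.6]), array([251.3, 269.8]), array([262. , 269.8])]
-0.04 [array([250.6, 243.3]), array([262.7, 243.3]), array([251. , 279.8]), array([262.3, 279.8])]
-0.05 [array([250.3, 253. ]), array([263.2, 253. ]), array([250.7, 290.9]), array([262.7, 290.9])]
tip inner corners (248.9908256880734, 238.16513761467888) (264.2201834862385, 238) base (246.78899082568807, 273.76146788990826)
```

The wrist pad ends at row 238 and the side view both show the finger ends about 20–25 mm short of the nominal TCP. The fingers closed just above the bar, and nothing was pressed. I reopen, shift 3 mm and go lower.

```bash
python3 -m creep '[[[0,0,0,0,85],[0,0,0,0,85],[0,0,0,0,85],[0,0,0,0,85],[0,0,0,0,85]]]'; python3 -m creep '[[[0.08,-0.12,0,0,85],[0,0,0.2,0,85],[0,0,0.2,0,85],[0,0,0.2,0,85],[0,0,0.1,0,85]]]'
python3 - <<'E'
from h import *
avg(1)
cv2.imwrite('pics/w17.png',r.read_camera('wrist'));crop('pics/w17.png','pics/w17b.png',130,170,260,200,3)
E
```

```text
time: 26.0
ee_pos: [0.5541, 0.2389, 0.0395]
ee_rot: [[-0.972, 0.23, -0.047], [0.23, 0.973, 0.02], [0.05, 0.009, -0.999]]
force: [-0.2, -0.4, -0.6]
width: 0.0653
time: 26.42
ee_pos: [0.5506, 0.2366, 0.021]
ee_rot: [[-0.972, 0.231, -0.046], [0.23, 0.973, 0.02], [0.05, 0.009, -0.999]]
force: [-0.1, 0.7, -0.6]
width: 0.0848
mean [ 0.5506  0.2366  0.021  -0.0886  0.712  -0.638 ] fz [-0.6] tilt [-0.046  0.02  -0.999] t 26.4167 0.08484581749378203
```

View pics/w17b.png

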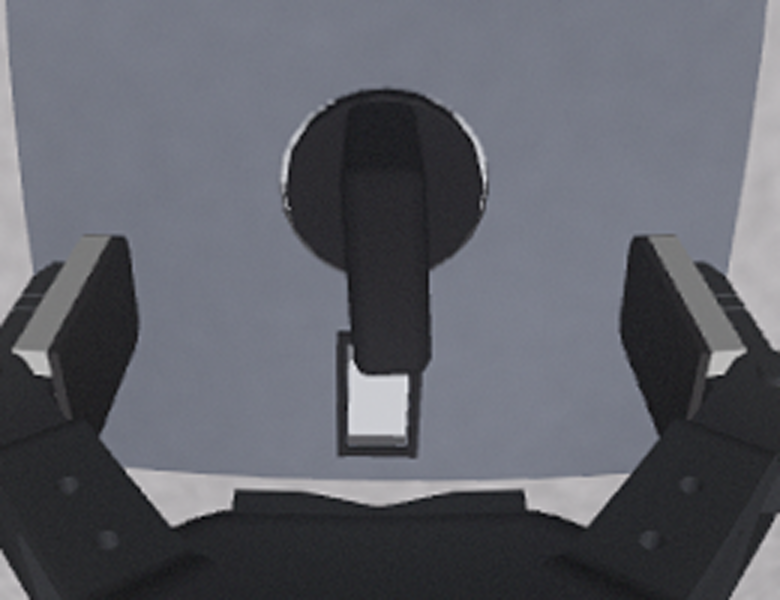

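The bar at crop columns 355–430 is between the pads (inner edges 137 and 620, centre 379). Closing.

```bash
python3 -m creep '[[[0,0.04,0,0,5],[0,0,0,0,5],[0,0,0,0,5],[0,0,0,0,5],[0,0,0,0,5]]]'; python3 -m creep '[[[0,0,0,0,5],[0,0,0,0,5],[0,0,0,0,5],[0,0,0,0,5],[0,0,0,0,5]]]'
python3 - <<'E'
from h import *
avg(3)
cv2.imwrite('pics/w18.png',r.read_camera('wrist'));crop('pics/w18.png','pics/w18b.png',130,170,260,200,3)
E
```

```text
time: 26.93
ee_pos: [0.551, 0.2378, 0.0215]
ee_rot: [[-0.972, 0.23, -0.046], [0.23, 0.973, 0.021], [0.05, 0.009, -0.999]]
force: [-0.3, 0.1, -0.5]
width: 0.0248
time: 27.35
ee_pos: [0.5511, 0.2378, 0.0218]
ee_rot: [[-0.972, 0.23, -0.046], [0.23, 0.973, 0.02], [0.049, 0.009, -0.999]]
force: [-0.7, -0.4, 0.5]
width: 0.0122
mean [ 0.5511  0.2378  0.0218 -0.4592 -0.2275  0.3433] fz [ 0.5 -0.2  0.7] tilt [-0.046  0.02  -0.999] t 27.45 0.012410311788319865
```

View pics/w18b.png

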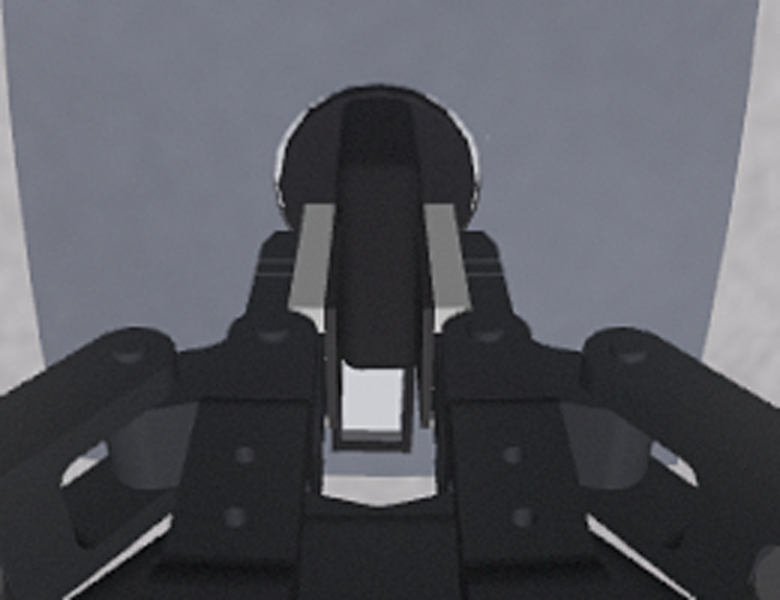

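Gripped: 12.3 mm wide, with the bar between the pads. Now turning anticlockwise with slight lift compensation.

```bash
python3 -m creep '[[[0,0,-0.03,-0.6,5],[0,0,-0.03,-1,5],[0,0,-0.03,-1,5],[0,0,-0.03,-1,5],[0,0,0,0,5]]]'; python3 -c "
from h import *
s=r.get_state();print(s['wrist_torque'],np.degrees(np.arctan2(s['ee_rot'][1,1],s['ee_rot'][0,1])),s['width'])"
```

```text
time: 27.97
ee_pos: [0.5511, 0.2382, 0.0218]
ee_rot: [[-0.994, -0.095, -0.047], [-0.096, 0.995, 0.021], [0.044, 0.026, -0.999]]
force: [-1.2, 1.0, 4.6]
width: 0.0119
[-0.31610259  0.21503414  0.04188577] 95.43804412182425 0.011929514130871493
```

```bash
python3 -m creep '[[[0,0,-0.01,-1,5],[0,0,-0.02,-1,5],[0,0,-0.02,-1,5],[0,0,-0.02,-1,5],[0,0,0,0,5]]]'; python3 -m creep '[[[0,0,-0.02,-1,5],[0,0,-0.02,-1,5],[0,0,-0.02,-1,5],[0,0,-0.02,-1,5],[0,0,0,0,5]]]'; python3 -c "
from h import *
s=r.get_state();print(s['wrist_torque'],np.degrees(np.arctan2(s['ee_rot'][1,1],s['ee_rot'][0,1])),s['width'])"
```

```text
time: 28.38
ee_pos: [0.551, 0.2386, 0.0218]
ee_rot: [[-0.901, -0.43, -0.047], [-0.432, 0.902, 0.021], [0.033, 0.039, -0.999]]
force: [0.2, 1.9, 2.2]
width: 0.0127
time: 28.8
ee_pos: [0.5504, 0.2391, 0.0219]
ee_rot: [[-0.707, -0.706, -0.048], [-0.707, 0.707, 0.021], [0.019, 0.049, -0.999]]
force: [0.4, 1.3, 0.3]
width: 0.0125
[-0.42889528 -0.34234291  0.05635117] 134.95736173238893 0.012470913724741668
```

11.8° to go.

```bash
python3 -m creep '[[[0,0,-0.02,-1,5],[0,0,-0.02,-1,5],[0,0,-0.01,-0.4,5],[0,0,0,0,5],[0,0,0,0,5]]]'; python3 -c "
from h import *
s=r.get_state();print(s['wrist_torque'],np.degrees(np.arctan2(s['ee_rot'][1,1],s['ee_rot'][0,1])),s['width'])
for n in('side','scene','wrist'):cv2.imwrite(f'pics/{n}19.png',r.read_camera(n))
crop('pics/side19.png','pics/sa.png',130,90,100,100,4);crop('pics/scene19.png','pics/ca.png',220,100,100,100,4)
cv2.imwrite('pics/both19.png',np.hstack([cv2.imread('pics/sa.png'),cv2.imread('pics/ca.png')]))"
```

```text
time: 29.22
ee_pos: [0.5503, 0.2393, 0.022]
ee_rot: [[-0.564, -0.825, -0.048], [-0.826, 0.563, 0.02], [0.01, 0.051, -0.999]]
force: [0.5, 2.6, -2.4]
width: 0.0119
[-0.31075833 -0.37067539  0.06741507] 145.65583116859042 0.011941285662507179
```

View pics/both19.png

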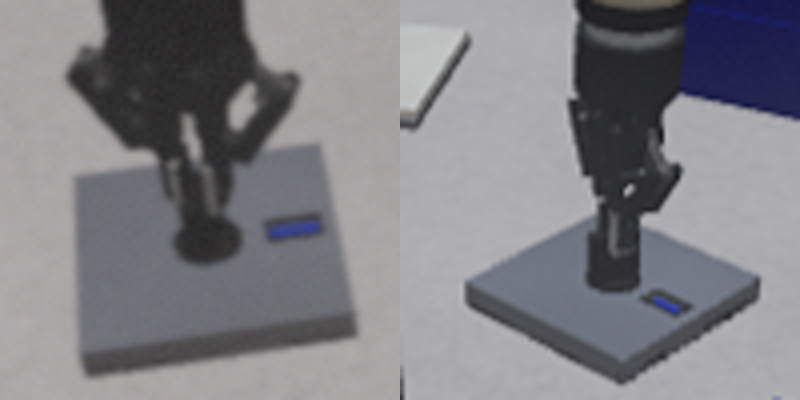

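View pics/wrist19.png

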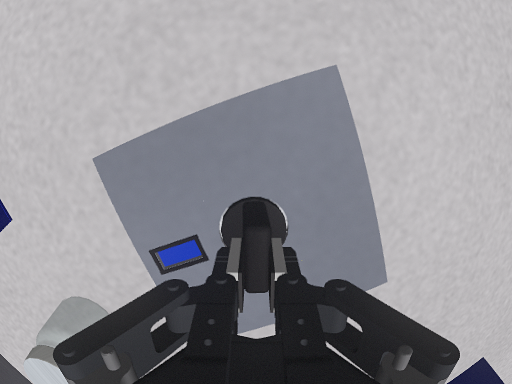

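Blue alone fills the window (wrist view, at (179,255)). Releasing and retreating straight up.

```bash
python3 -m creep '[[[0,0,0,0,20],[0,0,0,0,50],[0,0,0,0,85],[0,0,0,0,85],[0,0,0,0,85]]]'; python3 -m creep '[[[0,0,0,0,85],[0,0,0,0,85],[0,0,-0.3,0,85],[0,0,-0.7,0,85],[0,0,-1,0,85]]]';python3 -m creep '[[[0,0,-1,0,85],[0,0,-1,0,85],[0,0,-0.7,0,85],[0,0,0,0,85],[0,0,0,0,85]]]'
python3 - <<'E'
from h import *
s=r.get_state();print(s['ee_pos'],s['width'])
im=r.read_camera('wrist');cv2.imwrite('pics/w20.png',im);cv2.imwrite('pics/s20.png',r.read_camera('side'));cv2.imwrite('pics/c20.png',r.read_camera('scene'))
E
```

```text
time: 29.78
ee_pos: [0.5505, 0.2391, 0.0229]
ee_rot: [[-0.566, -0.823, -0.048], [-0.824, 0.566, 0.021], [0.01, 0.051, -0.999]]
force: [0.3, -0.4, -0.2]
width: 0.0674
time: 30.2
ee_pos: [0.5492, 0.2372, 0.0695]
ee_rot: [[-0.567, -0.822, -0.057], [-0.824, 0.567, 0.02], [0.016, 0.058, -0.998]]
force: [0.8, 0.4, -0.4]
width: 0.085
time: 30.62
ee_pos: [0.5553, 0.2361, 0.1481]
ee_rot: [[-0.567, -0.822, -0.049], [-0.824, 0.567, 0.021], [0.011, 0.052, -0.999]]
force: [0.5, -0.1, -0.8]
width: 0.0849
[0.55525978 0.23606266 0.1480982 ] 0.08492238507241774
```

View pics/w20.png

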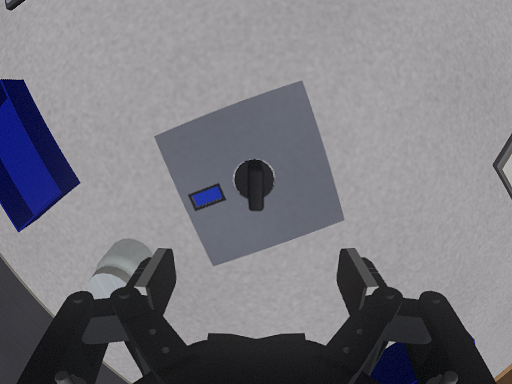

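View pics/s20.png

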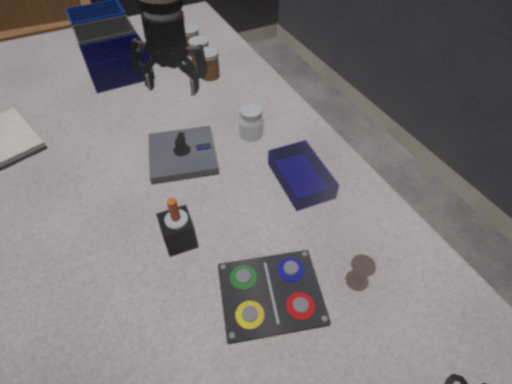

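View pics/c20.png

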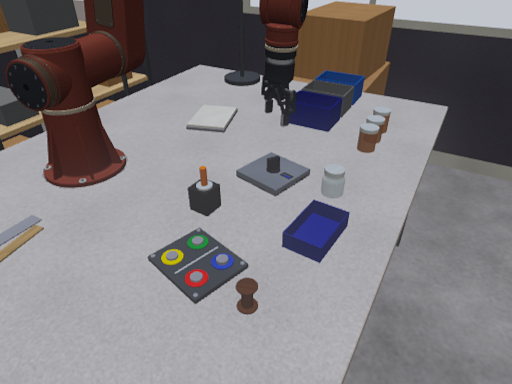

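Run:
```python
from h import *
s=r.get_state();crop('pics/w20.png','pics/w20b.png',180,140,120,100,6)
A=lambda u,v,z:atz('wrist',(u,v),z,s)
C=[A(*q,.023) for q in((155,136),(302,81),(344,219),(213,265))]
print([round(np.degrees(np.arctan2(*(C[(i+1)%4]-C[i])[1::-1])),1) for i in range(4)])
w=A(207.5,197,.023);c=A(254,177,.023);print(w,c)
```

```text
[np.float64(165.1), np.float64(75.4), np.float64(-14.9), np.float64(-104.8)]
[0.6001142  0.22392649 0.023     ] [0.54829567 0.23456698 0.023     ]
```

View pics/w20b.png

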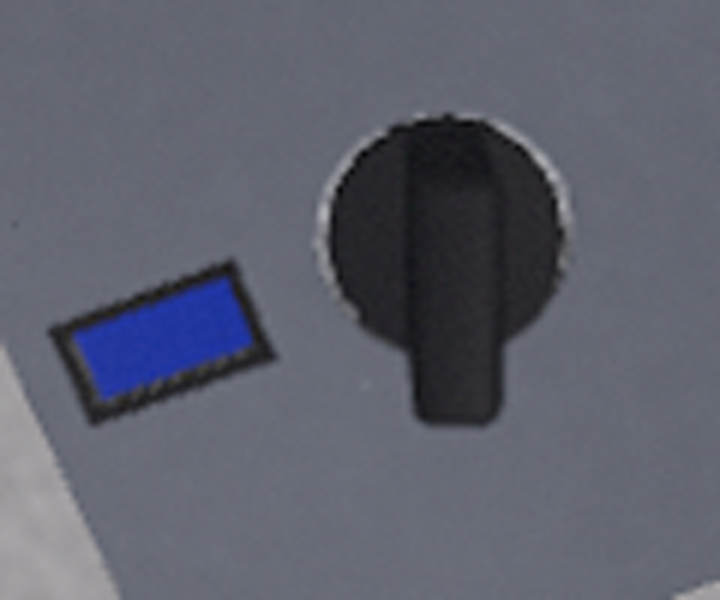

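The bar points along about 55° in world, so with the cover at -14.9° the wheel is at about 1.22–1.24 rad. Only blue shows. Handing in.

Run:
```python
from h import *
s=r.get_state()
a=atz('wrist',(255.8,169.2),.065,s);b=atz('wrist',(256.2,210.8),.065,s);print(np.degrees(np.arctan2(*(b-a)[1::-1]))+14.9)
print(r.finish_job())
```

```text
70.82261036100567
the job is handed in; nothing more can be done
None
```

I finished the job and handed it in at about 31 s of the 64 s allowed. Blue is the highest button. The hand-in gives no verdict, so what follows rests on my own checks.

- **Touching:** I touched red, yellow, green and blue in that order. The TCP height at contact was 95.7, 97.1, 96.7 and 100.9 mm, and I never read more than about 6 N on a button. Blue also looks taller in the scene pictures.
- **Spread of heights:** Blue came out 5.1 mm above red, more than the 3.5 mm the task allows. That suggests about 1–2 mm of measuring error, but blue still leads yellow, the next highest, by 3.8 mm.
- **Probe:** It went back into the holder until the collar rested on top, shown by the force rising and the descent stopping. After release the pictures show it upright and seated.
- **Wheel:** It turned to about 70.8° (1.24 rad; the target is 1.25). Only blue shows in the window. The gripper is open and clear, 15 cm above the table.
- **Bystanders:** The jar, spool and tray look unmoved in the last pictures.
- **One miss, mended:** My first close on the bar handle shut on nothing, just above it. The pictures put the finger ends about 20–25 mm short of the stated TCP. I reopened, went lower and gripped it properly.
- **Camera disagreement:** The three cameras differed by up to about 11 mm on some points, so I lined up each touch by comparing the tip with the button in the same picture.

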